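# Open the spare-collar case and sort the grinder collars by the step gauge

## Task

The case of spare grinder collars is shut: turn the four brass turn buttons fully aside, then lift the grey panel out and lay it flat in the middle of the black rubber mat, long side along the long side of the mat. Then, working through the collars in the case from left to right as the robot sees them, slide each one down the stepped gauge until it stops, see which colour it rests on (red, yellow or blue), and stand it upright in the middle of the silicone mat of that colour. Leave the other things on the counter as they are.

Things in the scene. Friction and masses are not known exactly. Their poses are not given: they have to be found in the camera images.
- case: oak case, fixed, outside 160 mm (x) by 350 mm (y), 50 mm tall; origin at the centre of its underside, long side along its y, +y end on the robot's left. Inside, a cavity of 124 x 270 mm with a 6 mm floor; a rebate 140 x 286 mm, 8 mm deep, holds the panel flush with the rim. Three stubs for collars at y = +88, 0 and -88 mm
- button_left_near (a joint): turn button on the case's +y (left) end at x = -40 mm: vertical hinge, rad, anticlockwise from above positive, limits +-1.75, friction 0.03 N m, stays where left. At 0 its brass arm (26 mm long, 12 wide, 5 thick) points along the case's y to the middle and overlaps the panel by 9 mm; beyond 1.15 either way it clears the panel, a quarter turn is fully aside; starts within 0.3 of 0
- button_left_far (a joint): turn button on the case's +y (left) end at x = +40 mm: vertical hinge, rad, anticlockwise from above positive, limits +-1.75, friction 0.03 N m, stays where left. At 0 its brass arm (26 mm long, 12 wide, 5 thick) points along the case's y to the middle and overlaps the panel by 9 mm; beyond 1.15 either way it clears the panel, a quarter turn is fully aside; starts within 0.3 of 0
- button_right_near (a joint): turn button on the case's -y (right) end at x = -40 mm: vertical hinge, rad, anticlockwise from above positive, limits +-1.75, friction 0.03 N m, stays where left. At 0 its brass arm (26 mm long, 12 wide, 5 thick) points along the case's y to the middle and overlaps the panel by 9 mm; beyond 1.15 either way it clears the panel, a quarter turn is fully aside; starts within 0.3 of 0
- button_right_far (a joint): turn button on the case's -y (right) end at x = +40 mm: vertical hinge, rad, anticlockwise from above positive, limits +-1.75, friction 0.03 N m, stays where left. At 0 its brass arm (26 mm long, 12 wide, 5 thick) points along the case's y to the middle and overlaps the panel by 9 mm; beyond 1.15 either way it clears the panel, a quarter turn is fully aside; starts within 0.3 of 0
- button_left_near_wing (a point): middle of the upright brass thumb wing of the turn button on the case's +y (left) end at x = -40 mm, on the button's hinge axis, 67.5 mm above the counter; the wing is 30 mm long, in line with the arm (it turns with it; along the case's y axis at joint value 0), 8 mm thick, its top 78.5 mm and its foot 56.5 mm above the counter
- button_left_far_wing (a point): middle of the upright brass thumb wing of the turn button on the case's +y (left) end at x = +40 mm, on the button's hinge axis, 67.5 mm above the counter; the wing is 30 mm long, in line with the arm (it turns with it; along the case's y axis at joint value 0), 8 mm thick, its top 78.5 mm and its foot 56.5 mm above the counter
- button_right_near_wing (a point): middle of the upright brass thumb wing of the turn button on the case's -y (right) end at x = -40 mm, on the button's hinge axis, 67.5 mm above the counter; the wing is 30 mm long, in line with the arm (it turns with it; along the case's y axis at joint value 0), 8 mm thick, its top 78.5 mm and its foot 56.5 mm above the counter
- button_right_far_wing (a point): middle of the upright brass thumb wing of the turn button on the case's -y (right) end at x = +40 mm, on the button's hinge axis, 67.5 mm above the counter; the wing is 30 mm long, in line with the arm (it turns with it; along the case's y axis at joint value 0), 8 mm thick, its top 78.5 mm and its foot 56.5 mm above the counter
- panel: loose grey panel, 136 mm (x) by 282 mm (y), 8 mm thick, about 0.25 kg, in the case's rebate with 2 mm play (origin 42 mm above the counter there); origin at the centre of its underside. Over its middle a dark steel handle bar 12 mm thick (x), 70 mm long (y), from 26 to 36 mm above the origin, on 10 mm posts at y = +-30 mm
- panel_mat: black rubber mat fixed on the counter, 310 mm (its x) by 170 mm (its y), 3 mm thick; origin at the centre of its underside
- gauge: stepped gauge fixed upright; origin at the centre of its underside, z up its axis. Base disc 80 mm across, 6 thick; red pedestal 42 across, top at 30; yellow step 31 across, top at 46; blue step 24 across, top at 62; steel nose 17 across, blunt point at 82; steps taper slightly. A collar's underside stops at 30 mm (on red, bore 33), 46 (on yellow, bore 26) or 62 (on blue, bore 19)
- ring_1: bare aluminium grinder collar 1: an upright ring, outside diameter 46 mm, 30 mm tall, 0.08 kg, bore 19, 26 or 33 mm (the gauge tells which); origin at the centre of its underside, z along its bore. Starts on the case's floor round a stub (12 mm across, 13 mm tall), at the case's left place; absent in some runs
- ring_2: bare aluminium grinder collar 2: an upright ring, outside diameter 46 mm, 30 mm tall, 0.08 kg, bore 19, 26 or 33 mm (the gauge tells which); origin at the centre of its underside, z along its bore. Starts on the case's floor round a stub (12 mm across, 13 mm tall), at the case's middle place; absent in some runs
- ring_3: bare aluminium grinder collar 3: an upright ring, outside diameter 46 mm, 30 mm tall, 0.08 kg, bore 19, 26 or 33 mm (the gauge tells which); origin at the centre of its underside, z along its bore. Starts on the case's floor round a stub (12 mm across, 13 mm tall), at the case's right place; absent in some runs
- mat_red: red square silicone mat, 90 x 90 x 3 mm, fixed on the counter; origin at the centre of its underside. Collars that stop on the gauge's red pedestal belong here, one in the middle, upright
- mat_yellow: yellow square silicone mat, 90 x 90 x 3 mm, fixed on the counter; origin at the centre of its underside. Collars that stop on the gauge's yellow step belong here, one in the middle, upright
- mat_blue: blue square silicone mat, 90 x 90 x 3 mm, fixed on the counter; origin at the centre of its underside. Collars that stop on the gauge's blue step belong here, one in the middle, upright
- milk_jug: steel milk jug, 72 mm across, 95 mm tall; bystander, leave it alone; origin at its underside
- espresso_cup: white cup with a handle, 62 mm across, 58 mm tall; bystander, leave it alone; origin at its underside
- bowl: blue bowl, 100 mm across, 50 mm tall; bystander, leave it alone; origin at its underside
- syrup: amber bottle, 64 mm across, 170 mm tall; bystander, leave it alone; origin at its underside
- tea_tin: green tin, 72 mm across, 100 mm tall; bystander, leave it alone; origin at its underside
- tamper: dark steel coffee tamper, 54 mm across, 85 mm tall; bystander, leave it alone; origin at its underside

How it is judged:
By the outcome, as a careful person would: the job done as asked, in the order asked, and still so for the second after the job is handed in, with the robot touching nothing.
Of ring_1, ring_2, ring_3 only 2 to 3 are there at a start; the rules pass over those that are not, and their reading is None.
At some moment in a run one of ring_1, ring_2, ring_3 may be knocked a few centimetres aside while the robot is not near it.
It also fails if it takes over 210 s, if anything falls off the work surface, if the arm or the gripper's body presses on something with over 40 N, if the wrist force passes 120 N, or if a joint passes its speed limit or range.

## Robot

A 6-joint arm with a two-finger parallel gripper is mounted at the origin on the work surface. World frame = base frame: x ahead of the robot, y to its left, z up, the work surface at z = 0. Lengths are in mm, angles in degrees, forces in N, time in s.
With the tool pointing down it reaches from about 350 to 850 mm from the base axis. Payload 8.1 kg.
Tool frame: the origin (TCP) lies midway between the tips of the shut fingers; the grasp point (between the pads) lies 19 mm behind it; z points along the fingers, y is the line along which they close (so a half turn about z gives the same grasp; the last joint's range is limited). The gripper opens to 85 mm and grips with 20 to 120 N. Pads are 22 mm wide; open, the fingers measure 114 mm over their backs; the gripper's body (76 mm by 85 mm) begins 54 mm behind the grasp point. The pads swing forward as they close: fully open they stand 13 mm farther back than shut.
Start: joints at [-78.518, 7.471, 85.268, -0, 87.261, -4.893], TCP at [169.175, -575.661, 231.292] pointing down, gripper open.
Joint ranges: [-169.43, 169.43], [-51.17, 129.36], [1.28, 143.12], [-76.62, 256.62], [0, 156.53], [-152.29, 152.29]. Speed limits (degrees/s): [136.94, 136.94, 159.86, 180, 180, 180].

## Interface

Orientations are given as [roll, pitch, yaw] about the fixed x, y, z axes, in that order (R = Rz(yaw) Ry(pitch) Rx(roll)).
In Python, from bench import r gives the robot as it stands.
- The arm moves only by the tool step_arm, never from a script. Its arguments are lists of equal length, an entry for each row: "delta_pos": the shift along the world's x, y, z in units of 200 mm (1.0 is 200 mm), a list of three; "spin": the turn about the world's z in units of 180 degrees (1.0 is 180 degrees). In form: {"delta_pos": [[dx, dy, dz], ...], "spin": [spin, ...]}. A call has 1 to 8 rows; each row shifts and turns the commanded pose from where the row before left it; what a row does not reach is not made up. A row lasts 1/8 s, in which the tool goes at most 62.5 mm and 10.7 degrees, less where a joint would pass 70% of its speed; a pose out of reach is approached as far as the arm can. A call with a number of a shift or a turn outside -1 to 1 is refused whole. A call with a gripper value outside its range is refused whole. "gripper" is the opening, from -1 (shut) to 1 (fully open), set as the call begins (left out, the last holds). The fingers move at their own pace and stop on an object; "squeeze" is the grip in N (left out, the last holds). Time passes only in rows, so rows that do not move let the fingers close. It gives the time, the measured TCP pose, the force, the opening and the grip force at its end, in the units of the state.
- r.sense(): the state, without advancing time (a new reading comes with each control period).
- r.snapshot(name): name is "side" or "top" or "wrist"; returns a dict with "pixels" (384x512x3 uint8, blue, green, red), "fx", "fy", "cx", "cy" (pixels), "camera_from_world" (4x4, takes a point from world to camera coordinates). Camera axes: x right, y up, looking along -z (the intrinsics and any distortion apply to the point x, -y, -z); pixel columns grow to the right and rows downward; lengths in mm; the calibration is good to about 2 mm. A picture is of the moment at which its call begins. There is no depth.
- r.hand_in(): hands the job in; it is judged then, once.
The state is a dict: "time": time; "joint_pos": joint angles; "qd": joint speeds; "joint_efforts": joint torques, N m; "tool_pos": TCP position; "tcp_rot": TCP orientation; "ft_force": force on the tool from outside, world axes, zero at the start; "wrist_torque": the same for the moment, N m; "finger_gap": finger opening in mm; "grip_force": force on a finger pad.
Only numpy, scipy, OpenCV 4.12 (cv2) and the standard library are available. Lean on these libraries where they do the work, as an engineer would, in place of code of your own. Each camera call takes 0.05 s, during which the arm holds its last target. There are 200 camera calls.

## Working session

There is one attempt and no reset: what is moved stays moved. The work goes in short steps, Python scripts to look and compute and a tool call to move; the robot and the scene stay as the last step left them, time stands still between calls to the robot, and variables do not carry over. Pictures are saved under pics/ and viewed, at most 15 in all, crops included, and the job is handed in when it is done.

Besides the shell and the picture viewer there is one more tool, called after ">>>" by a JSON object that holds its "fn" and its "kwargs". step_arm: Moves the arm, as the interface text tells. Shifts and turns lie within -1 to 1; 1 stands for 200 mm of shift or 180 degrees of turn. Its arguments: {"type":"object","properties":{"delta_pos":{"type":"array","items":{"type":"array","items":{"type":"number","minimum":-1,"maximum":1}}},"spin":{"type":"array","items":{"type":"number","minimum":-1,"maximum":1}},"gripper":{"type":"number"},"squeeze":{"type":"number"}},"required":["delta_pos","spin"]}

```bash
mkdir -p pics; cat > h.py <<'E'
import numpy as np, cv2
from bench import r
def snap(n,f):
    s=r.snapshot(n); cv2.imwrite('pics/'+f,s['pixels']); np.save('pics/'+f+'.npy',{k:s[k] for k in s if k!='pixels'},allow_pickle=True); return s
def cal(f): return np.load('pics/'+f+'.npy',allow_pickle=True).item()
def ray(c,u,v,z):
    M=np.array(c['camera_from_world']);R=M[:3,:3];t=M[:3,3]
    d=R.T@np.array([(u-c['cx'])/c['fx'],-(v-c['cy'])/c['fy'],-1.]);o=-R.T@t
    return o+d*(z-o[2])/d[2]
def proj(c,p):
    M=np.array(c['camera_from_world']);q=M[:3,:3]@np.array(p,float)+M[:3,3]
    return c['cx']+c['fx']*q[0]/-q[2], c['cy']-c['fy']*q[1]/-q[2]
E
python3 - <<'E'
from h import *
for n in('top','side'):
    s=snap(n,n+'0.png'); cv2.imwrite(f'pics/{n}0b.png',cv2.resize(s['pixels'],(800,600),interpolation=cv2.INTER_CUBIC)); print({k:s[k] for k in s if k!='pixels'})
print(r.sense())
E
```

```text
{'fx': 461.0384380109885, 'fy': 461.0384380109885, 'cx': 255.4457705612816, 'cy': 197.7302667982835, 'camera_from_world': array([[ 1.88823852e-02, -9.99804478e-01,  5.87039564e-03,
         2.50168841e+01],
       [ 9.90826213e-01,  1.94980122e-02,  1.33728241e-01,
        -5.67597525e+02],
       [-1.33816555e-01,  3.29143372e-03,  9.91000654e-01,
        -1.32322881e+03],
       [ 0.00000000e+00,  0.00000000e+00,  0.00000000e+00,
         1.00000000e+00]])}
{'fx': 378.93818247628553, 'fy': 378.93818247628553, 'cx': 256.5509627336832, 'cy': 190.8831683075845, 'camera_from_world': array([[-9.98150397e-01, -5.75387201e-02, -1.96234499e-02,
         5.71728890e+02],
       [ 3.28073059e-02, -7.81577300e-01,  6.22945106e-01,
        -4.91489448e+01],
       [-5.11807071e-02,  6.21149113e-01,  7.82019383e-01,
        -1.13840097e+03],
       [ 0.00000000e+00,  0.00000000e+00,  0.00000000e+00,
         1.00000000e+00]])}
{'time': 0.1, 'joint_pos': array([-7.85175885e+01,  7.50854017e+00,  8.53228092e+01,  1.09150596e-04,
        8.72615509e+01, -4.89298944e+00]), 'qd': array([-0.15873595, -0.17590819, -0.17545047, -0.12238049, -0.0080073 ,
        0.06437097]), 'joint_efforts': array([ 1.06153442e-03, -5.70950961e+01, -5.01941192e+01, -1.59488231e-04,
        8.13835912e-03, -1.64522262e-07]), 'tool_pos': array([ 169.08310151, -575.17464476,  230.37490106]), 'tcp_rot': array([-1.79907448e+02, -8.03254150e-03,  1.63753891e+01]), 'ft_force': array([ 0.72989712, -0.26865393,  0.11756832]), 'wrist_torque': array([-0.03397295,  0.02115127, -0.00031001]), 'grip_force': 0.0, 'finger_gap': 85.39215491071155}
```

View pics/top0b.png

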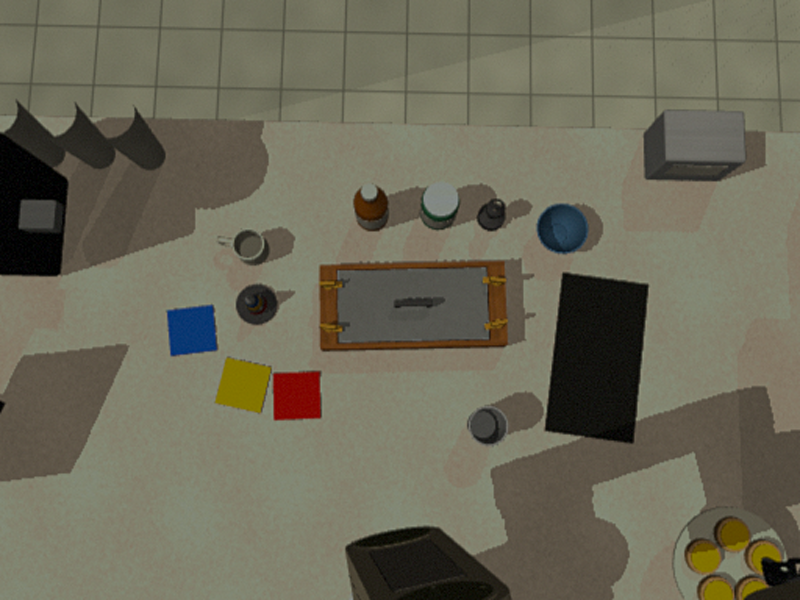

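View pics/side0b.png

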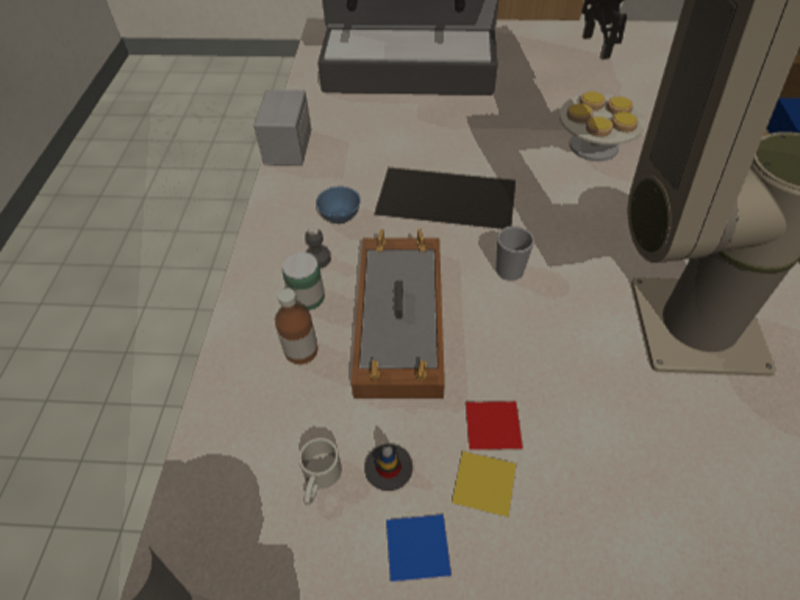

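The top view shows the case around (413,305), the gauge at (257,303), red/yellow/blue mats at (297,395)/(243,384)/(192,330), and the black mat at (597,357). No bystander is within the mats.

```bash
python3 - <<'E'
from h import *
c=cal('top0.png'); im=cv2.imread('pics/top0.png').astype(int)
b,g,rr=im[...,0],im[...,1],im[...,2]
for n,m,z in(('red',(rr>120)&(g<60)&(b<60),3),('yel',(rr>110)&(g>90)&(b<60),3),('blue',(b>110)&(rr<60)&(g<90),3),('black',(im.max(2)<25),3)):
    m=m.astype(np.uint8);nn,l,st,ce=cv2.connectedComponentsWithStats(m)
    for i in range(1,nn):
        if st[i,4]>400:
            ct=max(cv2.findContours((l==i).astype(np.uint8),0,1)[0],key=cv2.contourArea)
            box=cv2.boxPoints(cv2.minAreaRect(ct)); P=np.array([ray(c,u,v,z)[:2] for u,v in box])
            print(n,ce[i],st[i,4],ray(c,*ce[i],z)[:2].round(1),'corners',P.round(0).tolist())
cr=im[160:232,198:334].astype(np.uint8)
cv2.imwrite('pics/case.png',cv2.resize(cr,None,fx=5.8,fy=5.8,interpolation=cv2.INTER_CUBIC))
c2=cal('side0.png')
s=cv2.imread('pics/side0.png')[145:325,215:340]; cv2.imwrite('pics/case_s.png',cv2.resize(s,None,fx=3.3,fy=3.3,interpolation=cv2.INTER_CUBIC))
E
```

```text
red [189.36531792 253.18034682] 865 [401.2 229.5] corners [[445.0, 274.0], [447.0, 187.0], [358.0, 184.0], [357.0, 270.0]]
yel [155.12247191 246.00786517] 890 [420.5 332.3] corners [[386.0, 384.0], [475.0, 367.0], [455.0, 280.0], [367.0, 299.0]]
blue [122.15859564 211.03268765] 826 [523.4 436.5] corners [[561.0, 488.0], [573.0, 399.0], [487.0, 385.0], [475.0, 473.0]]
black [ 17.19761171 135.51348228] 2596 [750.4 772.2] corners [[908.0, 840.0], [911.0, 709.0], [629.0, 686.0], [626.0, 813.0]]
black [381.80688897 228.96317332] 5458 [ 484.5 -345.8] corners [[342.0, -245.0], [649.0, -283.0], [633.0, -452.0], [327.0, -410.0]]
black [288.46285714 378.4152381 ] 525 [ 48.9 -69.1] corners [[65.0, 30.0], [68.0, -145.0], [38.0, -146.0], [35.0, 30.0]]
```

View pics/case.png

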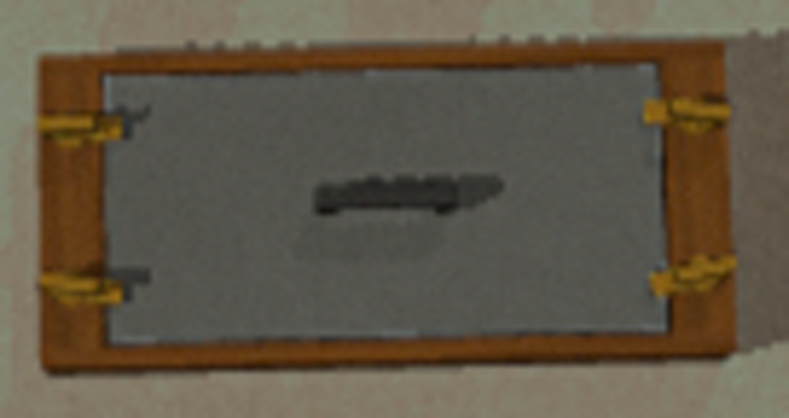

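View pics/case_s.png

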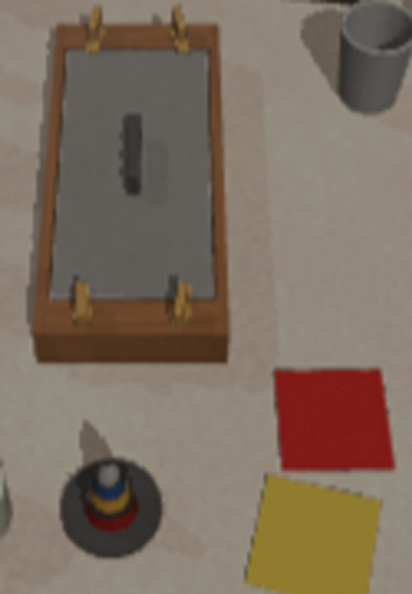

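```bash
python3 - <<'E'
from h import *
from scipy.optimize import least_squares
c=cal('top0.png');s=cal('side0.png')
T=lambda u,v,z:ray(c,u/5.8+198,v/5.8+160,z)[:2]
S=lambda u,v,z:ray(s,u/3.3+215,v/3.3+145,z)[:2]
# order: far-left, far-right, near-right, near-left
mod=lambda hx,hy:np.array([[hx,hy],[hx,-hy],[-hx,-hy],[-hx,hy]])
def fit(W,hx,hy):
    R=lambda a:np.array([[np.cos(a),-np.sin(a)],[np.sin(a),np.cos(a)]])
    q=least_squares(lambda p:((mod(hx,hy)@R(p[2]).T+p[:2])-W).ravel(),[550,0,0]);return q.x[:2].round(1),np.degrees(q.x[2]).round(2),q.fun.round(1)
print('case top',fit([T(40,57,50),T(723,43,50),T(735,352,50),T(43,366,50)],80,175))
print('panel top',fit([T(103,74,50),T(656,63,50),T(668,331,50),T(107,345,50)],68,141))
print('case side',fit([S(34,332,50),S(56,25,50),S(217,25,50),S(227,332,50)],80,175))
print('panel side',fit([S(50,297,50),S(68,48,50),S(210,48,50),S(216,297,50)],68,141))
print('gauge top',ray(c,164.5,194.6,6),'side',S(111,506,6),'nose',S(110,468,82))
for n,a in (('lf',[(42,125),(120,130)]),('ln',[(42,280),(122,295)]),('rf',[(728,115),(645,110)]),('rn',[(735,262),(652,285)])):
    P=[T(*a[0],67),T(*a[1],52)]; print(n,P[0].round(1),P[1].round(1))
for y in (88,0,-88): pass
print('jug etc',ray(c,488/1.5625,424/1.5625,95))
m=cal('top0.png'); P=lambda u,v:ray(c,u/1.5625,v/1.5625,3)[:2]
print('mat',fit([P(647,284),P(633,441),P(546,430),P(564,273)],85,155))
for n,ps in (('red',[(272,373),(320,371),(321,418),(275,420)]),('yel',[(228,357),(271,366),(262,412),(217,402)]),('blue',[(167,309),(213,306),(217,351),(171,355)])):
    print(n,fit([P(*p) for p in ps],45,45))
E
```

```text
case top (array([573.8,   9.7]), np.float64(2.31), array([ 1.3,  1.2,  1.1, -1.1, -1. , -1.6, -1.4,  1.5]))
panel top (array([574.3,  10.6]), np.float64(2.46), array([-1.1,  0.1, -0.3, -0.6,  0.5, -0. ,  0.9,  0.5]))
case side (array([574.1,  15.2]), np.float64(2.5), array([ 1.8,  2.2,  1. , -1.9, -0.9, -2.8, -2. ,  2.5]))
panel side (array([571.9,  14. ]), np.float64(2.27), array([-0.6, -0.1, -0.5, -0.3,  0.7, -0.4,  0.4,  0.8]))
gauge top [575.47380344 310.81919425   6.        ] side [574.64008862 316.64197781] nose [572.41225157 319.6533506 ]
lf [607.6 182.6] [608.3 144.7]
ln [529.6 180. ] [524.5 141.2]
rf [ 619.5 -160.8] [ 623.9 -121. ]
rn [ 545.4 -164.2] [ 534.7 -124.8]
jug etc [ 356.63046334 -125.27510375   95.        ]
mat (array([ 488.2, -347.8]), np.float64(-96.71), array([ 1.8, -3.4, -3.6, -2. , -1.3,  1.9,  3.1,  3.5]))
red (array([401.7, 227.4]), np.float64(4.06), array([ 0.1, -1.3,  0.9,  0.5,  0. , -0.9, -1. ,  1.7]))
yel (array([421.1, 328.3]), np.float64(-10.37), array([ 1.2,  2.1,  0.6, -3.3, -0.4, -0.5, -1.4,  1.7]))
blue (array([522.7, 434.3]), np.float64(6.88), array([-0.9, -0.6,  2.3, -1.4, -0. ,  0.2, -1.4,  1.8]))
```

The crop shows the four buttons, at (80,127), (82,287), (685,112) and (693,275), with their arms still over the panel. The gauge stands clear at the lower left of the side view. I'll move above the case for a closer look with the wrist camera.

>>> {"fn": "step_arm", "kwargs": {"delta_pos": [[0.135,0.226,0.046],[0.135,0.226,0.046],[0.135,0.226,0.046],[0.135,0.226,0.046],[0.135,0.226,0.046],[0.135,0.226,0.046],[0.135,0.226,0.046],[0.135,0.226,0.046]], "spin": [0.0325,0.0325,0.0325,0.0325,0.0325,0.0325,0.0325,0.0325]}}

```text
time: 1.1
tool_pos: [385.6, -212.4, 304.9]
tcp_rot: [-180.0, -0.0, 63.4]
ft_force: [0.8, 0.0, 0.1]
finger_gap: 85.1
grip_force: 0.0
```

>>> {"fn": "step_arm", "kwargs": {"delta_pos": [[0.135,0.226,0.046],[0.135,0.226,0.046],[0.135,0.226,0.046],[0.135,0.226,0.046],[0.135,0.226,0.046],[0,0,0],[0,0,0]], "spin": [0.0325,0.0325,0.0325,0.0325,0.0325,0,0]}}

```text
time: 1.98
tool_pos: [519.9, 11.9, 350.2]
tcp_rot: [-179.9, 0.0, 92.4]
ft_force: [1.1, 0.1, 0.5]
finger_gap: 85.5
grip_force: 0.0
```

```bash
python3 - <<'E'
from h import *
s=snap('wrist','w1.png'); cv2.imwrite('pics/w1b.png',cv2.resize(s['pixels'],(800,600),interpolation=cv2.INTER_CUBIC))
c=s;M=np.array(c['camera_from_world']);print(-M[:3,:3].T@M[:3,3],M[:3,:3].round(2).tolist(),c['fx']);q=r.sense();print(q['tool_pos'],q['tcp_rot'])
E
```

```text
[515.76257783  90.86085417 491.14810832] [[1.0, 0.04, -0.0], [-0.04, 0.95, -0.31], [-0.01, 0.31, 0.95]] 273.5666115007959
[519.72083272  11.33329599 350.34563175] [-1.79935416e+02  1.62672764e-02  9.23641185e+01]
```

View pics/w1b.png

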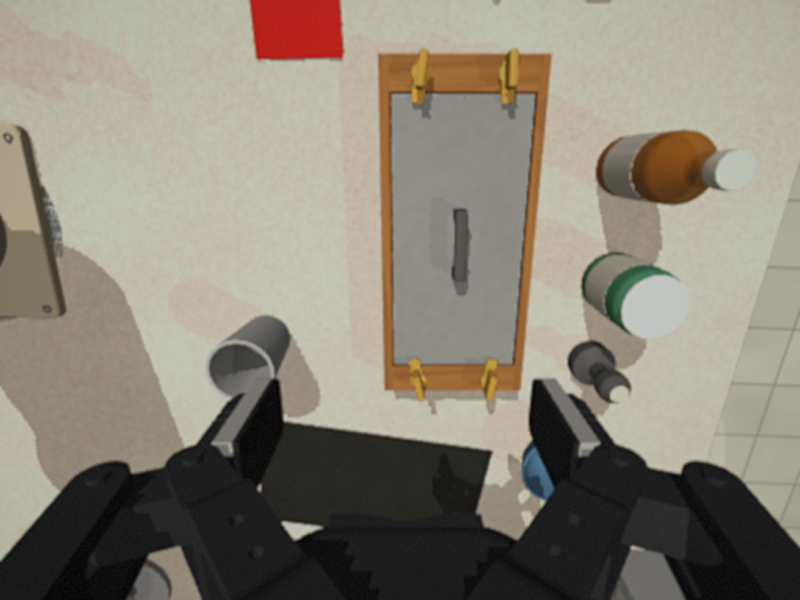

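The wrist view shows the case squarely: rim corners (379,56), (550,54), (521,389), (386,389), buttons at (420,77), (510,77), (418,380), (490,380), and the handle at (460,245).

```bash
cat >> h.py <<'E'
from scipy.optimize import least_squares
def fitrect(W,hx,hy):
    m=np.array([[hx,hy],[hx,-hy],[-hx,-hy],[-hx,hy]])
    R=lambda a:np.array([[np.cos(a),-np.sin(a)],[np.sin(a),np.cos(a)]])
    q=least_squares(lambda p:((m@R(p[2]).T+p[:2])-W).ravel(),[550,0,0]);return q.x[:2].round(1),np.degrees(q.x[2]).round(2),q.fun.round(1)
E
python3 - <<'E'
from h import *
c=cal('w1.png'); W=lambda u,v,z:ray(c,u/1.5625,v/1.5625,z)[:2]
print(fitrect([W(550,54,50),W(521,389,50),W(386,389,50),W(379,56,50)],80,175))
print(fitrect([W(537,93,50),W(513,365,50),W(394,364,50),W(390,94,50)],68,141))
print('handle',W(460,209,78),W(460,280,78))
im=cv2.imread('pics/w1.png')
a=cv2.resize(im[25:75,235:355],None,fx=6.5,fy=6.5,interpolation=cv2.INTER_CUBIC);b=cv2.resize(im[222:262,235:355],None,fx=6.5,fy=6.5,interpolation=cv2.INTER_CUBIC)
cv2.imwrite('pics/btn.png',np.vstack([a,b]))
# mats & gauge in side
c=cal('side0.png'); im=cv2.imread('pics/side0.png').astype(int); b,g,rr=im[...,0],im[...,1],im[...,2]
for n,m in(('red',(rr>120)&(g<60)&(b<60)),('yel',(rr>110)&(g>90)&(b<90)&(rr-b>70)),('blue',(b>90)&(rr<70)&(g<100)),('black',(im.max(2)<40))):
    nn,l,st,ce=cv2.connectedComponentsWithStats(m.astype(np.uint8))
    for i in range(1,nn):
        if st[i,4]>600: print(n,ce[i].round(),st[i,4],ray(c,*ce[i],3)[:2].round(1))
E
```

```text
(array([573.6,  11. ]), np.float64(2.78), array([ 1.7,  2. ,  1.4, -1.8, -1.2, -2.7, -1.9,  2.5]))
(array([573.3,  10.8]), np.float64(2.52), array([-0.9, -0.2, -0.1,  0.5, -0. , -0.8,  1. ,  0.5]))
handle [568.9418426   47.83848382] [574.71137412 -22.05912277]
red [315. 272.] 959 [401.7 233.4]
yel [310. 309.] 1209 [419.7 336.2]
blue [267. 350.] 1470 [522.9 440.2]
black [444.  53.] 2653 [-192.5 -835.6]
black [305. 130.] 1246 [ 417.3 -323.1]
black [415. 138.] 881 [  35.9 -296.5]
black [442. 182.] 655 [ -8.9 -97.8]
```

View pics/btn.png

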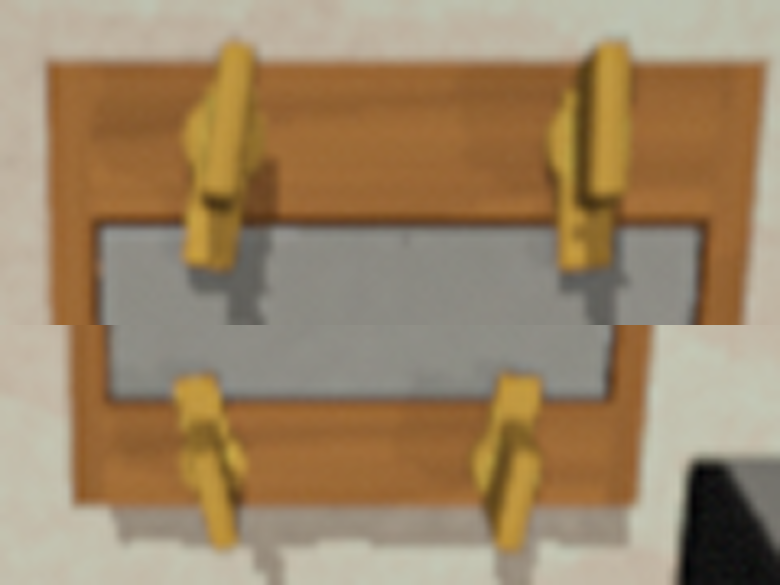

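The crop shows the wing tops: left-near (238,45)-(220,200), left-far (614,45)-(605,197), right-near (206,455)-(228,545), right-far (524,430)-(509,545).

```bash
python3 - <<'E'
from h import *
c=cal('w1.png')
A=lambda u,v:ray(c,u/6.5+235,v/6.5+25,78.5)[:2]
B=lambda u,v:ray(c,u/6.5+235,(v-325)/6.5+222,78.5)[:2]
a=np.radians(2.5);R=np.array([[np.cos(a),-np.sin(a)],[np.sin(a),np.cos(a)]])
for n,f,p,q,l in(('ln',A,(238,45),(220,200),(-40,158)),('lf',A,(614,45),(605,197),(40,158)),('rn',B,(206,455),(228,545),(-40,-158)),('rf',B,(524,430),(509,545),(40,-158))):
    P,Q=f(*p),f(*q);d=P-Q;print(n,'mid',((P+Q)/2).round(1),'len',np.hypot(*d).round(1),'world ang from y (ccw+)',np.degrees(np.arctan2(-d[0],d[1])).round(1),'pred',(R@l+[573.7,11.3]).round(1))
E
```

```text
ln mid [526.4 165.5] len 29.0 world ang from y (ccw+) -4.3 pred [526.8 167.4]
lf mid [605.3 169.2] len 28.2 world ang from y (ccw+) 3.2 pred [606.8 170.9]
rn mid [ 540.5 -146.9] len 27.3 world ang from y (ccw+) 15.2 pred [ 540.6 -148.3]
rf mid [ 618.5 -139.8] len 33.9 world ang from y (ccw+) -0.6 pred [ 620.6 -144.8]
```

>>> {"fn": "step_arm", "kwargs": {"delta_pos": [[0.007,0.155,-0.24],[0.007,0.155,-0.24],[0.007,0.155,-0.24],[0.007,0.155,-0.24],[0.007,0.155,-0.24],[0,0,0],[0,0,-0.127],[0,0,-0.127]], "spin": [-0.0074,-0.0074,-0.0074,-0.0074,-0.0074,0,0,0], "gripper": -0.06}}

```text
time: 3.02
tool_pos: [529.0, 165.4, 61.9]
tcp_rot: [179.8, -0.0, 85.7]
ft_force: [0.4, 0.2, -0.5]
finger_gap: 39.9
grip_force: 0.0
```

>>> {"fn": "step_arm", "kwargs": {"delta_pos": [[0,0,0],[0,0,0],[0,0,0],[0,0,0],[0,0,0]], "spin": [0,0,0,0,0], "gripper": -1, "squeeze": 25}}

```text
time: 3.65
tool_pos: [527.0, 165.9, 61.8]
tcp_rot: [-180.0, 0.1, 85.7]
ft_force: [-6.4, -3.5, 2.5]
finger_gap: 7.0
grip_force: 28.1
```

>>> {"fn": "step_arm", "kwargs": {"delta_pos": [[0,0,0],[0,0,0],[0,0,0],[0,0,0],[0,0,0],[0,0,0],[0,0,0],[0,0,0]], "spin": [-0.05,-0.05,-0.05,-0.05,-0.05,-0.05,-0.05,-0.05]}}

```text
time: 4.65
tool_pos: [525.4, 167.1, 61.8]
tcp_rot: [-179.9, 0.2, 13.5]
ft_force: [-15.6, 1.7, 8.3]
finger_gap: 7.2
grip_force: 29.0
```

>>> {"fn": "step_arm", "kwargs": {"delta_pos": [[0,0,0],[0,0,0],[0,0,0]], "spin": [-0.04,-0.022,0]}}

```text
time: 5.03
tool_pos: [525.3, 167.5, 61.8]
tcp_rot: [-179.9, 0.2, 2.5]
ft_force: [-15.3, 3.9, 9.1]
finger_gap: 7.3
grip_force: 29.0
```

>>> {"fn": "step_arm", "kwargs": {"delta_pos": [[0,0,0],[0,0,0],[0,0,0.21],[0.078,0.0035,0],[0.078,0.0035,0],[0.078,0.0035,0],[0.078,0.0035,0],[0.078,0.0035,0]], "spin": [0,0,0,0.056,0.056,0.056,0.056,0.056], "gripper": -0.06}}

```text
time: 6.02
tool_pos: [606.5, 170.1, 103.1]
tcp_rot: [179.9, -0.1, 53.3]
ft_force: [1.2, -1.2, 0.0]
finger_gap: 40.4
grip_force: 0.0
```

>>> {"fn": "step_arm", "kwargs": {"delta_pos": [[0,0,0],[0,0,0],[0,0,0],[0,0,0],[0,0,0],[0,0,-0.21],[0,0,0],[0,0,0]], "spin": [0.056,0.056,0.056,0.056,0,0,0,0]}}

```text
time: 7.02
tool_pos: [605.5, 170.4, 61.1]
tcp_rot: [180.0, -0.0, 93.2]
ft_force: [-1.1, 0.6, 1.0]
finger_gap: 40.1
grip_force: 0.0
```

>>> {"fn": "step_arm", "kwargs": {"delta_pos": [[0,0,0],[0,0,0],[0,0,0],[0,0,0],[0,0,0]], "spin": [0,0,0,0,0], "gripper": -1}}

```text
time: 7.65
tool_pos: [606.9, 170.6, 61.9]
tcp_rot: [179.8, -0.0, 93.3]
ft_force: [3.5, -0.5, 5.3]
finger_gap: 7.4
grip_force: 29.7
```

>>> {"fn": "step_arm", "kwargs": {"delta_pos": [[0,0,0],[0,0,0],[0,0,0],[0,0,0],[0,0,0],[0,0,0],[0,0,0],[0,0,0]], "spin": [-0.055,-0.055,-0.055,-0.055,-0.055,-0.055,-0.055,-0.055]}}

```text
time: 8.65
tool_pos: [606.3, 171.0, 61.9]
tcp_rot: [-180.0, -0.2, 13.8]
ft_force: [0.6, 0.5, 7.3]
finger_gap: 7.6
grip_force: 29.9
```

>>> {"fn": "step_arm", "kwargs": {"delta_pos": [[0,0,0],[0,0,0],[0,0,0]], "spin": [-0.05,-0.014,0]}}

```text
time: 9.02
tool_pos: [606.3, 171.1, 61.9]
tcp_rot: [-179.9, -0.2, 2.6]
ft_force: [0.6, 1.7, 7.9]
finger_gap: 7.3
grip_force: 29.9
```

>>> {"fn": "step_arm", "kwargs": {"delta_pos": [[0,0,0],[0,0,0],[0,0,0.21],[0.015,-0.225,0],[0.015,-0.225,0],[0.015,-0.225,0],[0.015,-0.225,0],[0.015,-0.225,0]], "spin": [0,0,0,0.052,0.052,0.052,0.052,0.052], "gripper": -0.06}}

```text
time: 10.02
tool_pos: [619.5, -55.9, 101.5]
tcp_rot: [-179.9, 0.0, 49.7]
ft_force: [1.2, -0.1, 0.1]
finger_gap: 40.0
grip_force: 0.0
```

>>> {"fn": "step_arm", "kwargs": {"delta_pos": [[0,-0.225,0],[0,-0.225,0],[0,0,0],[0,0,0],[0,0,0],[0,0,-0.21],[0,0,0],[0,0,0]], "spin": [0.052,0.052,0.052,0.052,0,0,0,0]}}

```text
time: 11.02
tool_pos: [620.2, -144.4, 60.7]
tcp_rot: [-180.0, -0.0, 86.8]
ft_force: [0.5, -0.3, 0.0]
finger_gap: 40.3
grip_force: 0.0
```

>>> {"fn": "step_arm", "kwargs": {"delta_pos": [[0,0,0],[0,0,0],[0,0,0],[0,0,0],[0,0,0]], "spin": [0,0,0,0,0], "gripper": -1}}

```text
time: 11.65
tool_pos: [620.6, -144.9, 61.9]
tcp_rot: [179.9, 0.0, 86.8]
ft_force: [-4.1, 0.3, 6.9]
finger_gap: 7.4
grip_force: 27.9
```

>>> {"fn": "step_arm", "kwargs": {"delta_pos": [[0,0,0],[0,0,0],[0,0,0],[0,0,0],[0,0,0],[0,0,0],[0,0,0],[0,0,0]], "spin": [-0.052,-0.052,-0.052,-0.052,-0.052,-0.052,-0.052,-0.052]}}

```text
time: 12.65
tool_pos: [620.2, -144.7, 61.9]
tcp_rot: [180.0, -0.0, 11.6]
ft_force: [-7.4, 2.1, 7.5]
finger_gap: 7.3
grip_force: 28.1
```

>>> {"fn": "step_arm", "kwargs": {"delta_pos": [[0,0,0],[0,0,0],[0,0,0]], "spin": [-0.052,0,0]}}

```text
time: 13.02
tool_pos: [620.2, -144.7, 61.9]
tcp_rot: [180.0, -0.0, 2.6]
ft_force: [-6.4, 1.8, 8.3]
finger_gap: 7.5
grip_force: 28.1
```

>>> {"fn": "step_arm", "kwargs": {"delta_pos": [[0,0,0],[0,0,0],[0,0,0.21],[-0.08,-0.003,0],[-0.08,-0.003,0],[-0.08,-0.003,0],[-0.08,-0.003,0],[-0.08,-0.003,0]], "spin": [0,0,0,0.057,0.057,0.057,0.057,0.057], "gripper": -0.06}}

```text
time: 14.02
tool_pos: [539.8, -147.6, 102.2]
tcp_rot: [180.0, -0.0, 54.2]
ft_force: [-0.4, -0.7, 0.2]
finger_gap: 40.2
grip_force: 0.0
```

>>> {"fn": "step_arm", "kwargs": {"delta_pos": [[0,0,0],[0,0,0],[0,0,0],[0,0,0],[0,0,0],[0,0,-0.21],[0,0,0],[0,0,0]], "spin": [0.057,0.057,0.057,0.057,0.057,0,0,0]}}

```text
time: 15.02
tool_pos: [540.4, -147.6, 60.9]
tcp_rot: [180.0, 0.0, 105.2]
ft_force: [-0.1, 0.2, 0.2]
finger_gap: 40.3
grip_force: 0.0
```

>>> {"fn": "step_arm", "kwargs": {"delta_pos": [[0,0,0],[0,0,0],[0,0,0],[0,0,0],[0,0,0]], "spin": [0,0,0,0,0], "gripper": -1}}

```text
time: 15.65
tool_pos: [540.7, -148.1, 61.7]
tcp_rot: [180.0, 0.1, 105.2]
ft_force: [-3.8, -0.4, 7.0]
finger_gap: 7.4
grip_force: 28.1
```

>>> {"fn": "step_arm", "kwargs": {"delta_pos": [[0,0,0],[0,0,0],[0,0,0],[0,0,0],[0,0,0],[0,0,0],[0,0,0],[0,0,0]], "spin": [0.0537,0.0537,0.0537,0.0537,0.0537,0.0537,0.0537,0.0537]}}

```text
time: 16.65
tool_pos: [540.7, -147.9, 61.7]
tcp_rot: [-180.0, 0.1, -177.2]
ft_force: [-3.4, 0.6, 6.7]
finger_gap: 7.1
grip_force: 28.1
```

>>> {"fn": "step_arm", "kwargs": {"delta_pos": [[0,0,0],[0,0,0]], "spin": [0,0]}}

```text
time: 16.9
tool_pos: [540.7, -147.9, 61.7]
tcp_rot: [-180.0, 0.1, -177.5]
ft_force: [-3.3, 0.1, 6.1]
finger_gap: 7.5
grip_force: 28.1
```

>>> {"fn": "step_arm", "kwargs": {"delta_pos": [[0,0,0],[0,0,0],[0,0,0.21],[0.033,0.1595,0],[0.033,0.1595,0],[0.033,0.1595,0],[0.033,0.1595,0],[0.033,0.1595,0]], "spin": [0,0,0,-0.0556,-0.0556,-0.0556,-0.0556,-0.0556], "gripper": -0.06}}

```text
time: 17.9
tool_pos: [573.4, 13.0, 102.1]
tcp_rot: [180.0, 0.0, 132.2]
ft_force: [0.3, -0.1, 0.3]
finger_gap: 40.0
grip_force: 0.0
```

>>> {"fn": "step_arm", "kwargs": {"delta_pos": [[0,0,0.2],[0,0,0.2],[0,0,0],[0,0,0],[0,0,0],[0,0,0]], "spin": [-0.0556,-0.0556,-0.0556,-0.0556,0,0]}}

```text
time: 18.65
tool_pos: [573.1, 12.0, 181.9]
tcp_rot: [-180.0, -0.0, 92.7]
ft_force: [-0.7, 0.3, -0.2]
finger_gap: 40.2
grip_force: 0.0
```

```bash
python3 - <<'E'
from h import *
a=snap('wrist','w2.png')['pixels'];t=snap('top','top2.png')['pixels']
cv2.imwrite('pics/v2.png',np.vstack([cv2.resize(a[0:190,100:460],(800,422)),cv2.resize(t[150:240,60:390],(800,178))[:178]]))
E
```

```text
(no output)
```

View pics/v2.png

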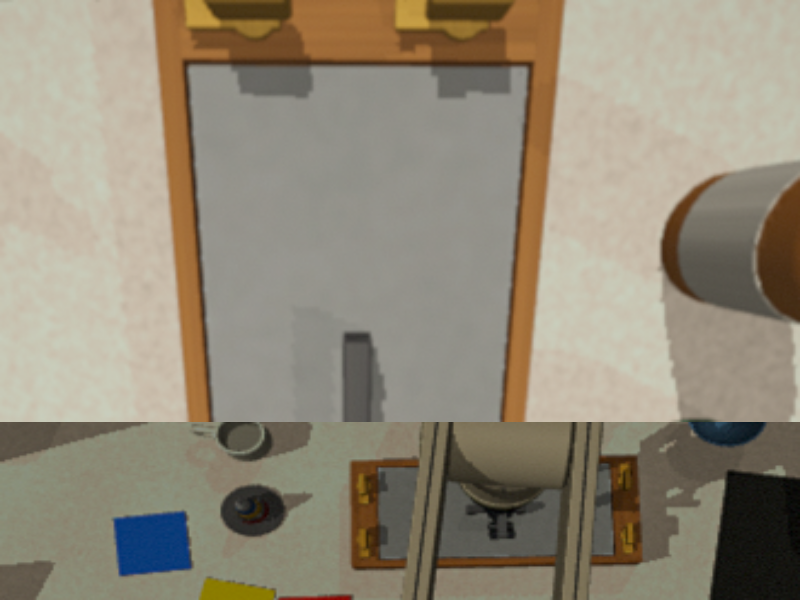

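All four buttons now lie across the ends of the case, and the gripper hangs centred over the handle at (357,370). I'll grip it and measure the mat more carefully.

>>> {"fn": "step_arm", "kwargs": {"delta_pos": [[0,0,-0.21],[0,0,-0.21],[0,0,-0.205],[0,0,0],[0,0,0]], "spin": [0,0,0,0,0]}}

```text
time: 19.38
tool_pos: [574.1, 11.9, 58.7]
tcp_rot: [179.9, 0.0, 92.5]
ft_force: [0.2, -0.3, -0.4]
finger_gap: 39.7
grip_force: 0.0
```

>>> {"fn": "step_arm", "kwargs": {"delta_pos": [[0,0,0],[0,0,0],[0,0,0],[0,0,0],[0,0,0]], "spin": [0,0,0,0,0], "gripper": -1, "squeeze": 60}}

```text
time: 20.0
tool_pos: [575.0, 11.8, 59.6]
tcp_rot: [179.8, 0.0, 92.5]
ft_force: [-1.3, -0.3, 7.8]
finger_gap: 10.3
grip_force: 59.8
```

```bash
python3 - <<'E'
from h import *
for f,w,roi in(('top0.png',0,(165,290,340,425)),('side0.png',0,(100,150,225,345))):
    im=cv2.imread('pics/'+f); c=cal(f); a,b,x,y=roi
    g=im.max(2); sub=g[a:b,x:y]; t,m=cv2.threshold(sub,0,255,cv2.THRESH_OTSU+cv2.THRESH_BINARY_INV)
    m=(sub<32).astype(np.uint8)
    ct=max(cv2.findContours(m,0,1)[0],key=cv2.contourArea); ct=ct+np.array([x,y])
    P=np.array([ray(c,u,v,3)[:2] for u,v in ct[:,0]],np.float32); print(t,f,cv2.minAreaRect(cv2.convexHull(P)),cv2.boxPoints(cv2.minAreaRect(P)).round().tolist())
E
```

```text
70.0 top0.png ((-240.23797607421875, -332.7193298339844), (154.31825256347656, 265.4740295410156), 82.78497314453125) [[-382.0, -393.0], [-118.0, -426.0], [-99.0, -273.0], [-362.0, -240.0]]
86.0 side0.png ((386.2718200683594, 476.9934387207031), (6.599020481109619, 2.2529091835021973), 86.80158233642578) [[385.0, 474.0], [387.0, 474.0], [388.0, 480.0], [385.0, 480.0]]
```

```bash
python3 - <<'E'
from h import *
for f,roi,th in(('top0.png',(165,290,340,425),45),('side0.png',(100,150,225,345),45),('top0.png',(165,290,340,425),32),('side0.png',(100,150,225,345),60)):
    im=cv2.imread('pics/'+f); c=cal(f); a,b,x,y=roi
    m=(im.max(2)[a:b,x:y]<th).astype(np.uint8)
    ct=max(cv2.findContours(m,0,1)[0],key=cv2.contourArea)+np.array([x,a])
    P=np.array([ray(c,u,v,3)[:2] for u,v in ct[:,0]],np.float32); print(f,cv2.minAreaRect(P))
E
```

```text
top0.png ((487.2608947753906, -346.08062744140625), (168.13555908203125, 307.27203369140625), 83.08844757080078)
side0.png ((487.0320739746094, -341.8230895996094), (160.95242309570312, 303.2529296875), 83.54808807373047)
top0.png ((487.2762756347656, -345.87774658203125), (165.8868865966797, 306.51690673828125), 83.12103271484375)
side0.png ((487.0212707519531, -342.3844909667969), (165.4590301513672, 306.27471923828125), 83.08631134033203)
```

>>> {"fn": "step_arm", "kwargs": {"delta_pos": [[0,0,0.05],[0,0,0.15],[0,0,0.2],[0,0,0.2],[0,0,0.2],[0,0,0.2],[0,0,0],[0,0,0]], "spin": [0,0,0,0,0,0,0,0]}}

```text
time: 21.0
tool_pos: [572.6, 12.0, 256.1]
tcp_rot: [-179.9, -0.0, 92.5]
ft_force: [-0.7, -0.3, -4.5]
finger_gap: 10.3
grip_force: 58.9
```

>>> {"fn": "step_arm", "kwargs": {"delta_pos": [[-0.044,-0.178,0],[-0.044,-0.178,0],[-0.044,-0.178,0],[-0.044,-0.178,0],[-0.044,-0.178,0],[-0.044,-0.178,0],[-0.044,-0.178,0],[-0.044,-0.178,0]], "spin": [0.0448,0.0448,0.0448,0.0448,0.0448,0.0448,0.0448,0.0448]}}

```text
time: 22.0
tool_pos: [501.3, -273.2, 254.3]
tcp_rot: [179.9, -0.2, 157.2]
ft_force: [-1.0, 0.6, -1.7]
finger_gap: 10.1
grip_force: 58.8
```

>>> {"fn": "step_arm", "kwargs": {"delta_pos": [[-0.044,-0.178,0],[-0.044,-0.178,0],[0,0,-0.2],[0,0,-0.2],[0,0,-0.2],[0,0,0],[0,0,0]], "spin": [0.0448,0.0448,0,0,0,0,0]}}

```text
time: 22.88
tool_pos: [485.2, -344.0, 137.5]
tcp_rot: [180.0, -0.0, 173.1]
ft_force: [-0.7, -0.6, -3.7]
finger_gap: 10.4
grip_force: 59.0
```

```bash
python3 - <<'E'
from h import *
q=r.sense();print(q['tool_pos'],q['tcp_rot'],q['joint_pos'])
t=snap('top','top3.png')['pixels'];s=snap('side','side3.png')['pixels']
cv2.imwrite('pics/v3.png',np.vstack([cv2.resize(t[110:300,180:480],(600,380),interpolation=cv2.INTER_CUBIC),cv2.resize(s[80:190,180:480],(600,220),interpolation=cv2.INTER_CUBIC)]))
E
```

```text
[ 485.18134938 -344.00565019  137.50827333] [ 1.79986389e+02 -2.01138192e-02  1.73104619e+02] [-4.02761918e+01  1.02154083e+01  9.21892889e+01  3.06130717e-04
  7.76195873e+01 -1.23380874e+02]
```

View pics/v3.png

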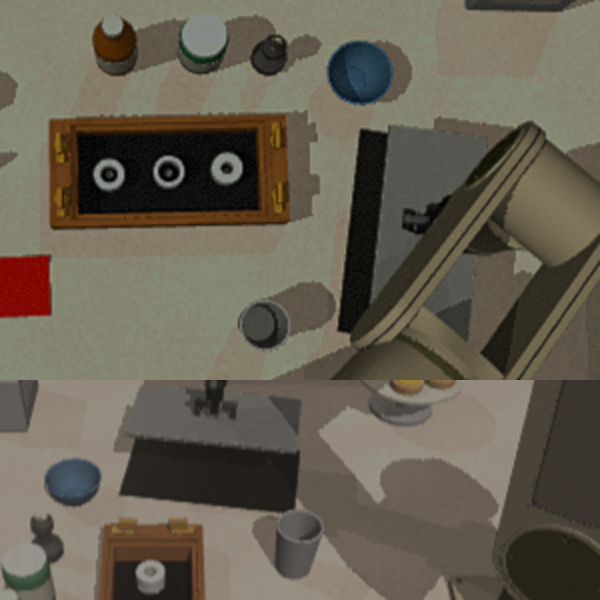

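The panel hangs level over the mat at the right angle. The open case shows three collars, at (109,174), (168,172) and (227,168).

>>> {"fn": "step_arm", "kwargs": {"delta_pos": [[0.008,-0.005,-0.18],[0,0,-0.18],[0,0,-0.12],[0,0,-0.06],[0,0,-0.03],[0,0,-0.015],[0,0,0]], "spin": [0,0,0,0,0,0,0]}}

```text
time: 23.85
tool_pos: [487.3, -345.5, 21.0]
tcp_rot: [-180.0, 0.1, 173.1]
ft_force: [-0.7, -0.3, -3.4]
finger_gap: 10.1
grip_force: 59.0
```

>>> {"fn": "step_arm", "kwargs": {"delta_pos": [[0,0,-0.004],[0,0,-0.003],[0,0,0]], "spin": [0,0,0]}}

```text
time: 24.22
tool_pos: [487.4, -345.6, 20.6]
tcp_rot: [-180.0, 0.1, 173.1]
ft_force: [-3.1, 2.5, 8.5]
finger_gap: 10.4
grip_force: 60.4
```

>>> {"fn": "step_arm", "kwargs": {"delta_pos": [[0,0,0],[0,0,0],[0,0,0],[0,0,0.15],[0,0,0.25],[0,0,0.25],[0,0,0.25]], "spin": [0,0,0,0,0,0,0], "gripper": -0.3}}

```text
time: 25.1
tool_pos: [486.6, -344.9, 200.2]
tcp_rot: [180.0, -0.0, 173.1]
ft_force: [1.1, -0.7, 0.1]
finger_gap: 30.1
grip_force: 0.0
```

>>> {"fn": "step_arm", "kwargs": {"delta_pos": [[0.027,0.2275,0.06],[0.027,0.2275,0.06],[0.027,0.2275,0.06],[0.027,0.2275,0.06],[0.027,0.2275,0.06],[0.027,0.2275,0.06],[0.027,0.2275,0.06],[0.027,0.2275,0.06]], "spin": [-0.0448,-0.0448,-0.0448,-0.0448,-0.0448,-0.0448,-0.0448,-0.0448], "gripper": 0.45}}

```text
time: 26.1
tool_pos: [530.0, 20.4, 295.1]
tcp_rot: [180.0, 0.0, 108.3]
ft_force: [0.2, 0.4, 0.6]
finger_gap: 61.8
grip_force: 0.0
```

>>> {"fn": "step_arm", "kwargs": {"delta_pos": [[0.027,0.2275,0.06],[0.027,0.2275,0.06],[0,0,0],[0,0,0],[0,0,0]], "spin": [-0.0448,-0.0448,0,0,0]}}

```text
time: 26.72
tool_pos: [540.6, 108.9, 318.1]
tcp_rot: [-179.9, 0.0, 92.4]
ft_force: [-0.9, -0.5, 0.3]
finger_gap: 61.9
grip_force: 0.0
```

```bash
python3 - <<'E'
from h import *
s=snap('wrist','w4.png');q=r.sense();print(q['tool_pos'],q['tcp_rot'])
cv2.imwrite('pics/w4b.png',cv2.resize(s['pixels'],(800,600),interpolation=cv2.INTER_CUBIC))
snap('top','top4.png');snap('side','side4.png')
E
```

```text
[540.61952773 108.80608291 318.20894171] [-1.79954761e+02  1.40471723e-02  9.24143618e+01]
```

View pics/w4b.png

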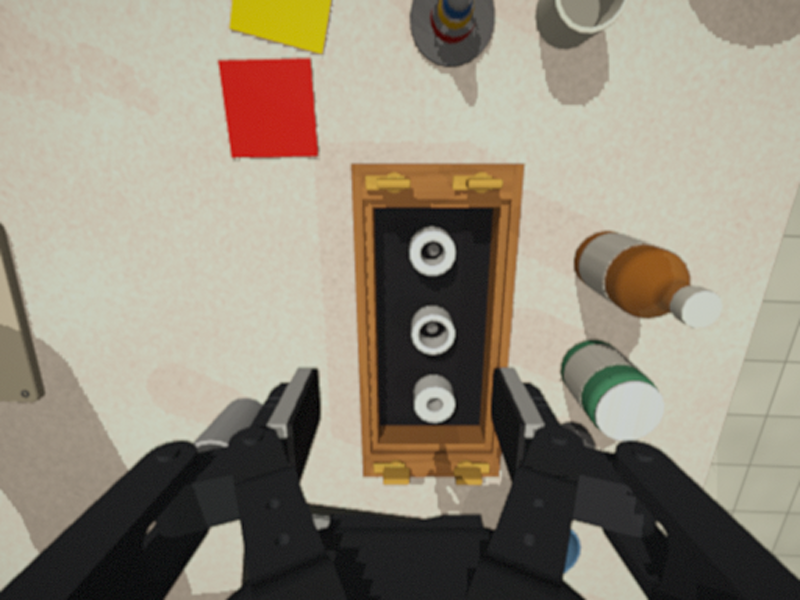

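The wrist view shows ring 1's top at (433,252), ring 2's at (433,333), ring 3's at (434,404), and the gauge base at (453,22).

```bash
python3 - <<'E'
from h import *
c=cal('w4.png');W=lambda u,v,z:ray(c,u/1.5625,v/1.5625,z).round(1)
for u,v in((433,252),(433,333),(434,404)):print(W(u,v,36))
print('pred',[(573.2-y*.0436,11.4+y*.999) for y in(88,0,-88)])
print('case',fitrect([W(523,165,50)[:2],W(498,472,50)[:2],W(364,476,50)[:2],W(351,165,50)[:2]],80,175))
print('gauge base',W(453,22,6))
for f in('top3.png','top4.png'):
    c=cal(f);im=cv2.imread('pics/'+f);b=np.zeros(im.shape[:2],np.uint8);b[168:212,215:315]=(im[168:212,215:315].min(2)>120)
    n,l,st,ce=cv2.connectedComponentsWithStats(b)
    for i in range(1,n):
        if st[i,4]>30:
            x,y,w,h=st[i,:4];print(f,st[i],ray(c,x+w/2-.5,y+h/2-.5,36).round(1))
E
```

```text
[567.5 100.1  36. ]
[573.   12.3  36. ]
[579.6 -74.3  36. ]
pred [(569.3632, 99.31200000000001), (573.2, 11.4), (577.0368000000001, -76.512)]
case (array([572.8,  12.6]), np.float64(2.76), array([ 0.7,  4. ,  3. , -6. , -1.6, -1.1, -2.1,  3.1]))
gauge base [574.5 309.5   6. ]
top3.png [286 187  15  14 121] [582.1 -75.   36. ]
top3.png [257 188  15  15  64] [575.9  10.8  36. ]
top3.png [227 190  15  14  89] [569.7  99.4  36. ]
top4.png [286 187  15  14 124] [582.1 -75.   36. ]
top4.png [257 188  15  15  66] [575.9  10.8  36. ]
top4.png [231 191  11  13  47] [568.3  93.5  36. ]
```

>>> {"fn": "step_arm", "kwargs": {"delta_pos": [[0.047,-0.015,-0.24],[0.047,-0.015,-0.24],[0.047,-0.015,-0.24],[0,0,-0.24],[0,0,-0.24],[0,0,0],[0,0,-0.22],[0,0,-0.1]], "spin": [0,0,0,0,0,0,0,0], "gripper": 0.27}}

```text
time: 27.88
tool_pos: [569.3, 100.7, 15.1]
tcp_rot: [180.0, 0.0, 92.4]
ft_force: [0.6, 0.7, 1.0]
finger_gap: 54.1
grip_force: 0.0
```

>>> {"fn": "step_arm", "kwargs": {"delta_pos": [[0,0,0],[0,0,0],[0,0,0],[0,0,0],[0,0,0]], "spin": [0,0,0,0,0], "gripper": -1, "squeeze": 25}}

```text
time: 28.5
tool_pos: [569.2, 101.0, 15.1]
tcp_rot: [180.0, 0.0, 92.5]
ft_force: [-0.2, 0.3, -1.4]
finger_gap: 45.5
grip_force: 25.7
```

>>> {"fn": "step_arm", "kwargs": {"delta_pos": [[0,0,0],[0,0,0],[0,0,0.24],[0,0,0],[0,0,0],[0,0,0],[0,0,0],[0,0,0]], "spin": [0,0,0,-0.0556,-0.0556,-0.0556,-0.0556,-0.0556], "gripper": 0.27}}

```text
time: 29.5
tool_pos: [569.0, 100.9, 62.8]
tcp_rot: [180.0, -0.0, 42.1]
ft_force: [0.3, 0.0, -0.2]
finger_gap: 54.2
grip_force: 0.0
```

>>> {"fn": "step_arm", "kwargs": {"delta_pos": [[0,0,0],[0,0,0],[0,0,0],[0,0,0],[0,0,0],[0,0,-0.24],[0,0,0],[0,0,0]], "spin": [-0.0556,-0.0556,-0.0556,-0.0556,0,0,0,0]}}

```text
time: 30.5
tool_pos: [569.2, 101.0, 15.5]
tcp_rot: [180.0, -0.0, 2.5]
ft_force: [-0.1, -0.5, 0.1]
finger_gap: 53.9
grip_force: 0.0
```

>>> {"fn": "step_arm", "kwargs": {"delta_pos": [[0,0,0],[0,0,0],[0,0,0],[0,0,0],[0,0,0]], "spin": [0,0,0,0,0], "gripper": -1, "squeeze": 40}}

```text
time: 31.12
tool_pos: [570.7, 101.1, 16.9]
tcp_rot: [-180.0, -0.2, 2.4]
ft_force: [-0.7, -0.4, 7.1]
finger_gap: 43.8
grip_force: 41.5
```

>>> {"fn": "step_arm", "kwargs": {"delta_pos": [[0,0,0.1],[0,0,0.25],[0,0,0.25],[-0.07,0.211,0.06],[-0.07,0.211,0.06],[-0.07,0.211,0.06],[-0.07,0.211,0.06],[-0.07,0.211,0.06]], "spin": [0,0,0,0,0,0,0,0]}}

```text
time: 32.12
tool_pos: [498.4, 313.3, 196.8]
tcp_rot: [-180.0, -0.1, 2.4]
ft_force: [0.6, 0.7, -0.8]
finger_gap: 43.8
grip_force: 41.3
```

>>> {"fn": "step_arm", "kwargs": {"delta_pos": [[0,0,0],[0,0,0],[0,0,0]], "spin": [0,0,0]}}

```text
time: 32.5
tool_pos: [499.2, 310.8, 194.6]
tcp_rot: [180.0, 0.0, 2.3]
ft_force: [-0.7, 1.1, -0.2]
finger_gap: 43.8
grip_force: 41.3
```

```bash
python3 - <<'E'
from h import *
s=snap('wrist','w5.png');q=r.sense();print(q['tool_pos'],q['tcp_rot'],q['finger_gap'])
cv2.imwrite('pics/w5b.png',cv2.resize(s['pixels'],(800,600),interpolation=cv2.INTER_CUBIC))
E
```

```text
[499.18546912 310.75751688 194.45408731] [1.79972595e+02 3.17130020e-02 2.30768242e+00] 43.84736918526326
```

View pics/w5b.png

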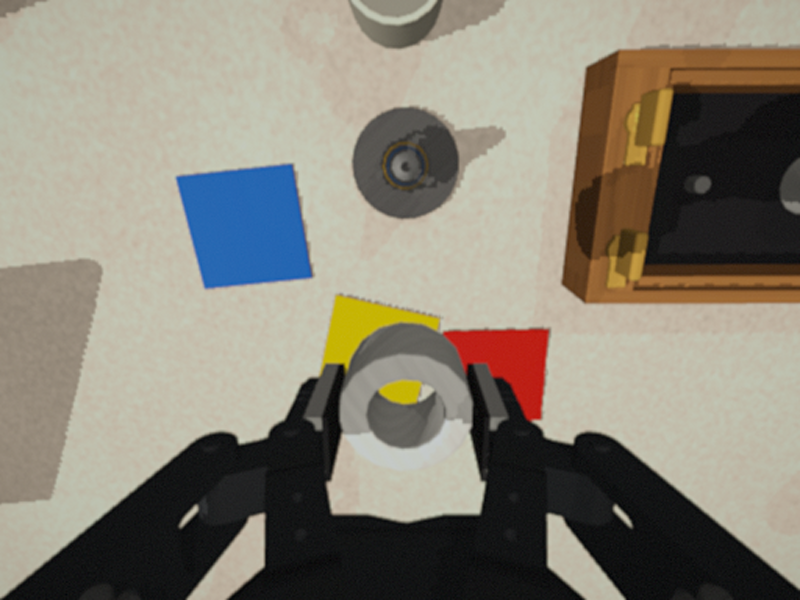

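The wrist view shows the collar held square between the pads, its top ring centred at (406,412). The gauge is nearly coaxial with the view, its nose at (405,166) and base disc centred at (405.5,162).

```bash
python3 - <<'E'
from h import *
c=cal('w5.png');W=lambda u,v,z:ray(c,u/1.5625,v/1.5625,z).round(1)
T=np.array([499.19,310.76,194.45])
print('base',W(405.5,162,6),'nose',W(405,166,82),'blue top',W(404.5,166,62))
print('ring top',W(406.5,412,213.5)-T)
# project expected circles
M=np.array(c['camera_from_world']);print('cam',-M[:3,:3].T@M[:3,3])
for z,rad,n in((213.5,23,'ring top'),(213.5,13,'bore top'),(183.5,23,'ring bot')):
    P=np.array([proj(c,(T[0]+rad*np.cos(a),T[1]+rad*np.sin(a),z)) for a in np.linspace(0,6.28,60)])*1.5625
    print(n,P.min(0).round(),P.max(0).round())
# mats from this view
im=cv2.imread('pics/w5.png').astype(int);b,g,rr=im[...,0],im[...,1],im[...,2]
m=((b-rr)>70).astype(np.uint8);ct=max(cv2.findContours(m,0,1)[0],key=cv2.contourArea)
print('blue',cv2.minAreaRect(np.array([W(*(p*1.5625),3)[:2] for p in ct[:,0]],np.float32)))
E
```

```text
base [575.3 313.2   6. ] nose [573.6 313.5  82. ] blue top [573.3 313.8  62. ]
ring top [-0.79 -0.66 19.05]
cam [577.39406038 313.89372255 335.48648664]
ring top [334. 346.] [475. 468.]
bore top [365. 374.] [444. 443.]
ring bot [346. 313.] [463. 418.]
blue ((521.2341918945312, 435.1525573730469), (87.2979507446289, 87.73353576660156), 8.19309139251709)
```

>>> {"fn": "step_arm", "kwargs": {"delta_pos": [[0.126,0.005,-0.1],[0.126,0.005,-0.1],[0.125,0.005,-0.1],[0,0,-0.075],[0,0,0],[0,0,0]], "spin": [0,0,0,0,0,0]}}

```text
time: 33.3
tool_pos: [574.2, 314.9, 120.5]
tcp_rot: [-180.0, -0.0, 2.4]
ft_force: [-0.7, 0.6, -0.4]
finger_gap: 44.3
grip_force: 41.3
```

>>> {"fn": "step_arm", "kwargs": {"delta_pos": [[0,0,-0.05],[0,0,-0.05],[0,0,-0.05],[0,0,0]], "spin": [0,0,0,0]}}

```text
time: 33.8
tool_pos: [573.3, 314.5, 87.9]
tcp_rot: [179.9, 0.2, 2.4]
ft_force: [-0.5, 0.4, -1.2]
finger_gap: 44.2
grip_force: 41.3
```

>>> {"fn": "step_arm", "kwargs": {"delta_pos": [[0,0,-0.03],[0,0,-0.03],[0,0,-0.02],[0,0,0]], "spin": [0,0,0,0]}}

```text
time: 34.3
tool_pos: [574.2, 314.8, 73.2]
tcp_rot: [180.0, 0.0, 2.4]
ft_force: [0.6, 0.2, -1.1]
finger_gap: 43.8
grip_force: 41.3
```

>>> {"fn": "step_arm", "kwargs": {"delta_pos": [[0,0,-0.03],[0,0,-0.02],[0,0,0]], "spin": [0,0,0]}}

```text
time: 34.67
tool_pos: [574.7, 314.8, 63.4]
tcp_rot: [180.0, -0.0, 2.4]
ft_force: [3.0, -1.3, -1.7]
finger_gap: 44.0
grip_force: 41.2
```

>>> {"fn": "step_arm", "kwargs": {"delta_pos": [[0.003,-0.001,-0.02],[0,0,-0.015],[0,0,-0.01],[0,0,0]], "spin": [0,0,0,0]}}

```text
time: 35.17
tool_pos: [575.6, 314.8, 56.8]
tcp_rot: [-180.0, -0.1, 2.4]
ft_force: [-4.1, -5.2, 12.5]
finger_gap: 43.9
grip_force: 42.7
```

>>> {"fn": "step_arm", "kwargs": {"delta_pos": [[0,0,-0.008],[0,0,0],[0,0,0]], "spin": [0,0,0]}}

```text
time: 35.55
tool_pos: [575.7, 314.8, 56.7]
tcp_rot: [-180.0, -0.1, 2.4]
ft_force: [-8.7, -5.8, 21.5]
finger_gap: 43.8
grip_force: 43.7
```

```bash
python3 - <<'E'
from h import *
s=snap('side','side5.png')['pixels'];w=snap('wrist','w6.png')['pixels'];snap('top','top5.png')
cv2.imwrite('pics/v5.png',np.hstack([cv2.resize(s[230:380,170:320],(400,400)),cv2.resize(w[60:360,100:400],(400,400))]))
E
```

```text
(no output)
```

View pics/v5.png

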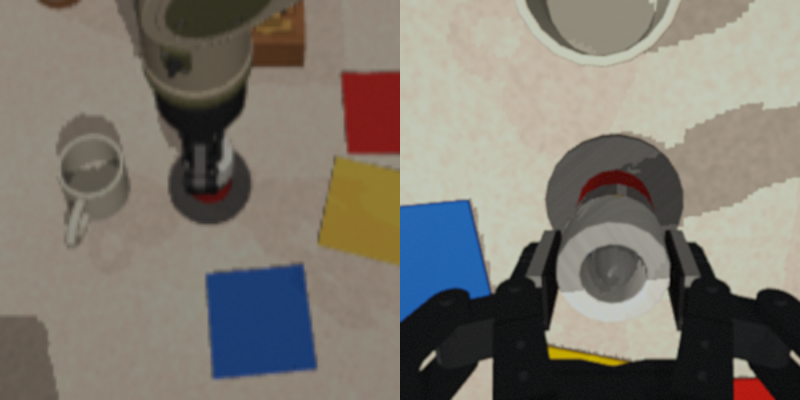

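The collar sits with its underside at 46 mm, clear above the red pedestal and firmly stopped, so collar 1 is yellow.

>>> {"fn": "step_arm", "kwargs": {"delta_pos": [[0,0,0.1],[0,0,0.2],[0,0,0.12],[-0.193,0.024,0],[-0.193,0.024,0],[-0.193,0.024,0],[-0.193,0.024,0],[0,0,0]], "spin": [0,0,0,0,0,0,0,0]}}

```text
time: 36.7
tool_pos: [417.7, 334.4, 137.0]
tcp_rot: [180.0, 0.1, 2.5]
ft_force: [1.4, -0.5, -0.6]
finger_gap: 44.2
grip_force: 41.9
```

>>> {"fn": "step_arm", "kwargs": {"delta_pos": [[0,0,-0.2],[0,0,-0.2],[0,0,-0.13],[0,0,-0.04],[0,0,0],[0,0,0]], "spin": [0,0,0,0,0,0]}}

```text
time: 37.45
tool_pos: [421.8, 334.6, 24.7]
tcp_rot: [-179.9, -0.1, 2.4]
ft_force: [0.4, 0.0, -0.8]
finger_gap: 44.4
grip_force: 41.9
```

>>> {"fn": "step_arm", "kwargs": {"delta_pos": [[-0.002,-0.003,-0.025],[0,0,-0.015],[0,0,-0.009],[0,0,0],[0,0,0]], "spin": [0,0,0,0,0]}}

```text
time: 38.08
tool_pos: [420.2, 333.4, 13.9]
tcp_rot: [-180.0, -0.0, 2.4]
ft_force: [-2.4, -1.5, 5.1]
finger_gap: 43.6
grip_force: 42.6
```

>>> {"fn": "step_arm", "kwargs": {"delta_pos": [[0,0,0],[0,0,0],[0,0,0.25],[0,0,0.25],[0.0875,-0.17,0.085],[0.0875,-0.17,0.085],[0.0875,-0.17,0.085],[0.0875,-0.17,0.085]], "spin": [0,0,0,0.0556,0.0556,0.0556,0.0556,0.0556], "gripper": 0.27}}

```text
time: 39.08
tool_pos: [490.6, 196.2, 181.8]
tcp_rot: [180.0, -0.0, 52.8]
ft_force: [1.1, -0.7, 0.4]
finger_gap: 54.4
grip_force: 0.0
```

>>> {"fn": "step_arm", "kwargs": {"delta_pos": [[0.0875,-0.17,0.085],[0.0875,-0.17,0.085],[0.0875,-0.17,0.085],[0.0875,-0.17,0.085],[0,0,0],[0,0,0]], "spin": [0.0556,0.0556,0.0556,0.0556,0,0]}}

```text
time: 39.83
tool_pos: [559.8, 61.6, 248.7]
tcp_rot: [-180.0, -0.0, 92.3]
ft_force: [0.5, 0.5, -0.2]
finger_gap: 54.3
grip_force: 0.0
```

```bash
python3 - <<'E'
from h import *
s=snap('wrist','w7.png')['pixels'];q=r.sense();print(q['tool_pos'],q['tcp_rot'])
t=snap('top','top7.png')['pixels'];snap('side','side7.png')
cv2.imwrite('pics/v7.png',np.hstack([cv2.resize(s[:,100:420],(480,576),interpolation=cv2.INTER_CUBIC),cv2.resize(t[160:340,100:200],(320,576),interpolation=cv2.INTER_CUBIC)]))
E
```

```text
[559.54111394  62.00511378 248.474247  ] [-1.79924120e+02 -2.37444882e-02  9.23715123e+01]
```

View pics/v7.png

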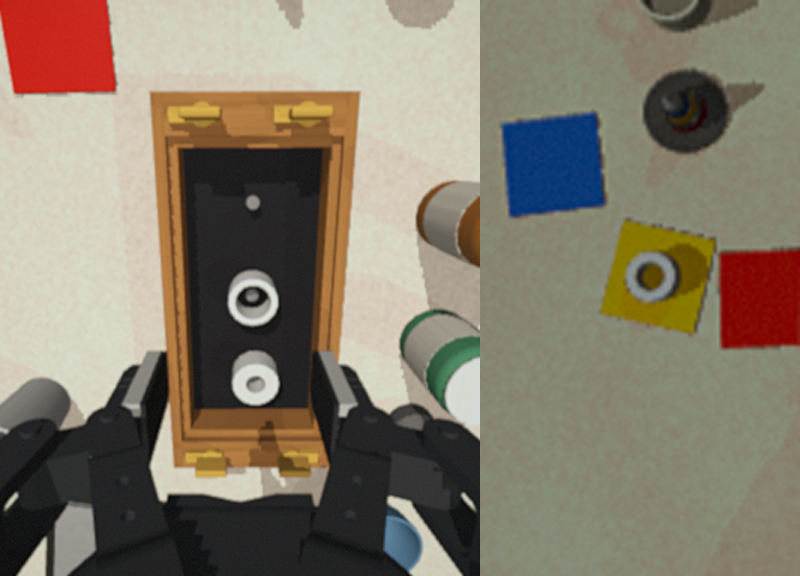

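Collar 1 stands on the yellow mat at (653,276). Collar 2's top is at (253,301) and collar 3's at (255,381), both undisturbed.

```bash
python3 - <<'E'
from h import *
c=cal('w7.png');W=lambda u,v,z:ray(c,u/1.5+100,v/1.5,z).round(1)
print('r2',W(253,301,36),'r3',W(255,381,36))
c=cal('top7.png');print('r1',ray(c,100+(653)/3.2-150,160+276/3.2,33))
im=cv2.imread('pics/top7.png').astype(int)
m=((im[...,0]>100)).astype(np.uint8)[230:265,138:175];n,l,st,ce=cv2.connectedComponentsWithStats(m)
for i in range(1,n):print(st[i],ray(c,138+st[i,0]+st[i,2]/2-.5,230+st[i,1]+st[i,3]/2-.5,33).round(1))
b,g,rr=im[...,0],im[...,1],im[...,2]
for n,p in(('top',0),):
    m=((rr-b>50)&(g>60)&(rr<g*1.6)).astype(np.uint8);m[:225]=0;m[275:]=0;m[:,:135]=0;m[:,177:]=0
    ct=max(cv2.findContours(m,0,1)[0],key=cv2.contourArea);print(cv2.minAreaRect(np.array([ray(c,*map(float,p),3)[:2] for p in ct[:,0]],np.float32)))
E
```

```text
r2 [573.4  12.   36. ] r3 [579.6 -71.2  36. ]
r1 [419.01028512 329.06789151  33.        ]
[ 0  0  6 23 74] [433.5 369.4  33. ]
[ 19   0  18  35 152] [417.5 295.6  33. ]
[  8   9  15  15 117] [419.7 332.2  33. ]
[ 0 29 27  6 95] [374.8 335.8  33. ]
((420.75439453125, 332.1932373046875), (89.17694091796875, 90.34954833984375), 78.32710266113281)
```

>>> {"fn": "step_arm", "kwargs": {"delta_pos": [[0.023,-0.083,-0.2],[0.023,-0.083,-0.2],[0.023,-0.083,-0.2],[0,0,-0.2],[0,0,0],[0,0,-0.22],[0,0,-0.148],[0,0,0]], "spin": [0,0,0,0,0,0,0,0]}}

```text
time: 40.98
tool_pos: [572.6, 12.4, 15.0]
tcp_rot: [-179.8, -0.0, 92.5]
ft_force: [0.4, -0.4, 0.1]
finger_gap: 54.0
grip_force: 0.0
```

>>> {"fn": "step_arm", "kwargs": {"delta_pos": [[0,0,0],[0,0,0],[0,0,0],[0,0,0],[0,0,0]], "spin": [0,0,0,0,0], "gripper": -1, "squeeze": 25}}

```text
time: 41.6
tool_pos: [575.3, 11.5, 17.4]
tcp_rot: [179.8, 0.0, 92.5]
ft_force: [-1.2, 0.8, 7.0]
finger_gap: 44.7
grip_force: 26.2
```

>>> {"fn": "step_arm", "kwargs": {"delta_pos": [[0,0,0],[0,0,0],[0,0,0.24],[0,0,0],[0,0,0],[0,0,0],[0,0,0],[0,0,0]], "spin": [0,0,0,-0.0556,-0.0556,-0.0556,-0.0556,-0.0556], "gripper": 0.27}}

```text
time: 42.6
tool_pos: [573.6, 11.5, 63.4]
tcp_rot: [-180.0, 0.0, 42.1]
ft_force: [0.5, 0.7, 0.5]
finger_gap: 54.2
grip_force: 0.0
```

>>> {"fn": "step_arm", "kwargs": {"delta_pos": [[0,0,0],[0,0,0],[0,0,0],[0,0,0],[0,0,0],[0,0,-0.24],[0,0,0],[0,0,0]], "spin": [-0.0556,-0.0556,-0.0556,-0.0556,0,0,0,0]}}

```text
time: 43.6
tool_pos: [574.2, 11.5, 16.5]
tcp_rot: [-180.0, 0.0, 2.5]
ft_force: [0.0, -0.4, 0.7]
finger_gap: 54.3
grip_force: 0.0
```

>>> {"fn": "step_arm", "kwargs": {"delta_pos": [[0,0,0],[0,0,0],[0,0,0],[0,0,0],[0,0,0]], "spin": [0,0,0,0,0], "gripper": -1, "squeeze": 40}}

```text
time: 44.22
tool_pos: [575.6, 11.4, 17.8]
tcp_rot: [180.0, -0.2, 2.4]
ft_force: [-1.0, 0.0, 7.3]
finger_gap: 45.1
grip_force: 41.4
```

>>> {"fn": "step_arm", "kwargs": {"delta_pos": [[0,0,0.1],[0,0,0.25],[0,0,0.2],[0.0005,0.252,0],[0.0005,0.252,0],[0.0005,0.252,0],[0.0005,0.252,0],[0.0005,0.252,0]], "spin": [0,0,0,0,0,0,0,0]}}

```text
time: 45.22
tool_pos: [574.6, 265.3, 127.6]
tcp_rot: [-180.0, -0.1, 2.4]
ft_force: [0.7, 0.4, -0.4]
finger_gap: 44.7
grip_force: 41.1
```

>>> {"fn": "step_arm", "kwargs": {"delta_pos": [[0.0005,0.252,0],[0,0,0],[0,0,0],[0,0,0],[0,0,0]], "spin": [0,0,0,0,0]}}

```text
time: 45.85
tool_pos: [574.9, 312.8, 126.0]
tcp_rot: [180.0, -0.0, 2.3]
ft_force: [0.7, -0.3, -0.5]
finger_gap: 44.9
grip_force: 41.1
```

>>> {"fn": "step_arm", "kwargs": {"delta_pos": [[0,0.005,-0.06],[0,0,-0.05],[0,0,-0.05],[0,0,-0.04],[0,0,0],[0,0,0]], "spin": [0,0,0,0,0,0]}}

```text
time: 46.6
tool_pos: [574.8, 315.1, 86.0]
tcp_rot: [-180.0, -0.0, 2.4]
ft_force: [-0.2, -0.5, -0.1]
finger_gap: 44.6
grip_force: 41.2
```

>>> {"fn": "step_arm", "kwargs": {"delta_pos": [[0,0,-0.03],[0,0,-0.025],[0,0,0],[0,0,0]], "spin": [0,0,0,0]}}

```text
time: 47.1
tool_pos: [574.5, 314.9, 74.6]
tcp_rot: [180.0, 0.0, 2.4]
ft_force: [-0.6, -0.1, -1.2]
finger_gap: 44.8
grip_force: 41.1
```

>>> {"fn": "step_arm", "kwargs": {"delta_pos": [[0,0,-0.03],[0,0,-0.025],[0,0,0],[0,0,0]], "spin": [0,0,0,0]}}

```text
time: 47.6
tool_pos: [574.6, 314.9, 63.7]
tcp_rot: [180.0, 0.0, 2.4]
ft_force: [-0.6, -0.2, -1.4]
finger_gap: 44.8
grip_force: 41.1
```

>>> {"fn": "step_arm", "kwargs": {"delta_pos": [[0,0,-0.02],[0,0,-0.015],[0,0,0],[0,0,0]], "spin": [0,0,0,0]}}

```text
time: 48.1
tool_pos: [574.6, 314.9, 56.7]
tcp_rot: [180.0, 0.0, 2.4]
ft_force: [-0.1, 0.5, -1.1]
finger_gap: 45.0
grip_force: 41.2
```

>>> {"fn": "step_arm", "kwargs": {"delta_pos": [[0,0,-0.025],[0,0,-0.02],[0,0,0],[0,0,0]], "spin": [0,0,0,0]}}

```text
time: 48.6
tool_pos: [574.5, 314.9, 47.7]
tcp_rot: [180.0, 0.0, 2.4]
ft_force: [1.0, -0.6, -0.7]
finger_gap: 44.7
grip_force: 41.2
```

>>> {"fn": "step_arm", "kwargs": {"delta_pos": [[0,0,-0.02],[0,0,-0.015],[0,0,-0.01],[0,0,0]], "spin": [0,0,0,0]}}

```text
time: 49.1
tool_pos: [575.1, 315.0, 41.7]
tcp_rot: [180.0, -0.0, 2.4]
ft_force: [-10.1, -6.1, 21.6]
finger_gap: 44.7
grip_force: 43.0
```

>>> {"fn": "step_arm", "kwargs": {"delta_pos": [[0,0,0.1],[0,0,0.2],[0,0,0.2],[-0.2165,-0.104,0],[-0.2165,-0.104,0],[-0.2165,-0.104,0],[-0.2165,-0.104,0],[0,0,0]], "spin": [0,0,0,0,0,0,0,0]}}

```text
time: 50.1
tool_pos: [398.0, 230.5, 137.8]
tcp_rot: [180.0, 0.1, 2.4]
ft_force: [1.2, 0.0, -0.2]
finger_gap: 44.5
grip_force: 41.5
```

>>> {"fn": "step_arm", "kwargs": {"delta_pos": [[0,0,-0.2],[0,0,-0.2],[0,0,-0.13],[0,0,0],[0,0,0],[0,0,0]], "spin": [0,0,0,0,0,0]}}

```text
time: 50.85
tool_pos: [402.9, 232.5, 34.5]
tcp_rot: [-179.9, -0.2, 2.4]
ft_force: [0.3, -0.4, 0.0]
finger_gap: 44.5
grip_force: 41.5
```

>>> {"fn": "step_arm", "kwargs": {"delta_pos": [[-0.004,-0.005,-0.045],[0,0,-0.03],[0,0,-0.018],[0,0,-0.009],[0,0,0],[0,0,0]], "spin": [0,0,0,0,0,0]}}

```text
time: 51.6
tool_pos: [400.2, 230.6, 14.6]
tcp_rot: [179.9, 0.1, 2.4]
ft_force: [-17.8, -8.3, 36.5]
finger_gap: 44.6
grip_force: 44.6
```

>>> {"fn": "step_arm", "kwargs": {"delta_pos": [[0,0,0.01],[0,0,0],[0,0,0.25],[0,0,0.25],[0.1,-0.1625,0.085],[0.1,-0.1625,0.085],[0.1,-0.1625,0.085],[0.1,-0.1625,0.085]], "spin": [0,0,0,0.0556,0.0556,0.0556,0.0556,0.0556], "gripper": 0.27}}

```text
time: 52.6
tool_pos: [481.0, 99.7, 182.4]
tcp_rot: [-180.0, 0.0, 52.8]
ft_force: [0.8, -0.2, -0.2]
finger_gap: 54.1
grip_force: 0.0
```

>>> {"fn": "step_arm", "kwargs": {"delta_pos": [[0.1,-0.1625,0.085],[0.1,-0.1625,0.085],[0.1,-0.1625,0.085],[0.1,-0.1625,0.085],[0,0,0],[0,0,0]], "spin": [0.0556,0.0556,0.0556,0.0556,0,0]}}

```text
time: 53.35
tool_pos: [560.1, -29.0, 249.2]
tcp_rot: [-179.9, -0.0, 92.3]
ft_force: [-0.5, -0.1, 0.2]
finger_gap: 54.4
grip_force: 0.0
```

```bash
python3 - <<'E'
from h import *
s=snap('wrist','w8.png')['pixels'];q=r.sense();print(q['tool_pos'],q['tcp_rot'])
t=snap('top','top8.png')['pixels'];snap('side','side8.png')
cv2.imwrite('pics/v8.png',np.hstack([cv2.resize(s[:,100:420],(480,576),interpolation=cv2.INTER_CUBIC),cv2.resize(t[160:340,110:210],(320,576),interpolation=cv2.INTER_CUBIC)]))
c=cal('top8.png');im=t
m=((im[...,0]>100)).astype(np.uint8)[225:275,138:215];n,l,st,ce=cv2.connectedComponentsWithStats(m)
for i in range(1,n):
    if 60<st[i,4]<160: print(st[i],ray(c,138+st[i,0]+st[i,2]/2-.5,225+st[i,1]+st[i,3]/2-.5,33).round(1))
E
```

```text
[559.86040119 -28.54128779 249.13862175] [-1.79896822e+02 -3.87021639e-02  9.23739716e+01]
[  8  14  15  15 115] [419.7 332.2  33. ]
[43 21 15 15 75] [401.3 229.4  33. ]
```

View pics/v8.png

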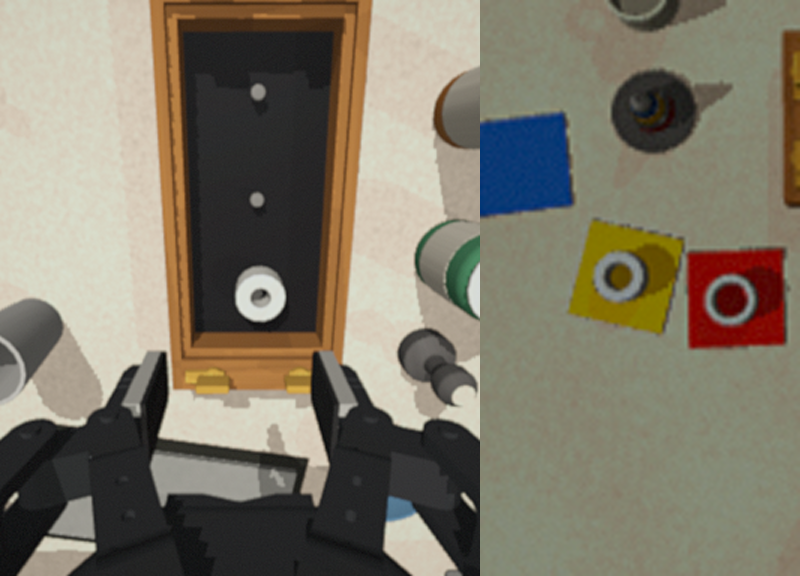

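Collar 2 stands centred on red. Collar 3 is still on its stub, its top at (261,297).

```bash
python3 -c "
from h import *
c=cal('w8.png');print(ray(c,261/1.5+100,297/1.5,36))"
```

```text
[580.6240695  -74.53456456  36.        ]
```

>>> {"fn": "step_arm", "kwargs": {"delta_pos": [[0.033,-0.077,-0.2],[0.033,-0.077,-0.2],[0.034,-0.077,-0.2],[0,0,-0.2],[0,0,0],[0,0,-0.22],[0,0,-0.148],[0,0,0]], "spin": [0,0,0,0,0,0,0,0]}}

```text
time: 54.5
tool_pos: [579.2, -74.5, 16.0]
tcp_rot: [-179.8, -0.0, 92.5]
ft_force: [0.1, 0.4, 0.5]
finger_gap: 54.1
grip_force: 0.0
```

>>> {"fn": "step_arm", "kwargs": {"delta_pos": [[0,0,0],[0,0,0],[0,0,0],[0,0,0],[0,0,0]], "spin": [0,0,0,0,0], "gripper": -1, "squeeze": 25}}

```text
time: 55.12
tool_pos: [581.2, -75.3, 18.6]
tcp_rot: [179.9, 0.0, 92.5]
ft_force: [-6.4, 2.4, 4.8]
finger_gap: 44.6
grip_force: 26.7
```

>>> {"fn": "step_arm", "kwargs": {"delta_pos": [[0,0,0],[0,0,0],[0,0,0.24],[0,0,0],[0,0,0],[0,0,0],[0,0,0],[0,0,0]], "spin": [0,0,0,-0.0556,-0.0556,-0.0556,-0.0556,-0.0556], "gripper": 0.27}}

```text
time: 56.12
tool_pos: [581.2, -75.6, 65.3]
tcp_rot: [179.9, -0.0, 42.1]
ft_force: [0.7, -0.0, 0.3]
finger_gap: 54.3
grip_force: 0.0
```

>>> {"fn": "step_arm", "kwargs": {"delta_pos": [[0,0,0],[0,0,0],[0,0,0],[0,0,0],[0,0,0],[0,0,-0.24],[0,0,0],[0,0,0]], "spin": [-0.0556,-0.0556,-0.0556,-0.0556,0,0,0,0]}}

```text
time: 57.12
tool_pos: [581.0, -75.6, 17.7]
tcp_rot: [180.0, -0.0, 2.5]
ft_force: [0.2, 0.5, 1.1]
finger_gap: 54.0
grip_force: 0.0
```

>>> {"fn": "step_arm", "kwargs": {"delta_pos": [[0,0,0],[0,0,0],[0,0,0],[0,0,0],[0,0,0]], "spin": [0,0,0,0,0], "gripper": -1, "squeeze": 40}}

```text
time: 57.75
tool_pos: [582.0, -75.8, 19.0]
tcp_rot: [180.0, -0.2, 2.4]
ft_force: [-2.7, -0.4, 7.4]
finger_gap: 44.4
grip_force: 41.2
```

>>> {"fn": "step_arm", "kwargs": {"delta_pos": [[0,0,0.1],[0,0,0.25],[0,0,0.23],[-0.0045,0.279,0],[-0.0045,0.279,0],[-0.0045,0.279,0],[-0.0045,0.279,0],[-0.0045,0.279,0]], "spin": [0,0,0,0,0,0,0,0]}}

```text
time: 58.75
tool_pos: [576.6, 205.5, 135.1]
tcp_rot: [-180.0, -0.2, 2.4]
ft_force: [0.9, -0.0, -0.9]
finger_gap: 44.8
grip_force: 41.1
```

>>> {"fn": "step_arm", "kwargs": {"delta_pos": [[-0.0045,0.279,0],[-0.0045,0.279,0],[0,0,-0.05],[0,0,0],[0,0,0],[0,0,0],[0,0,0]], "spin": [0,0,0,0,0,0,0]}}

```text
time: 59.62
tool_pos: [574.7, 314.4, 123.2]
tcp_rot: [-180.0, -0.0, 2.3]
ft_force: [0.4, 0.2, -1.2]
finger_gap: 45.0
grip_force: 41.2
```

```bash
python3 - <<'E'
from h import *
s=snap('wrist','w9.png')['pixels'];q=r.sense();print(q['tool_pos'],q['tcp_rot'])
cv2.imwrite('pics/v9.png',cv2.resize(s[180:330,160:360],(800,600),interpolation=cv2.INTER_CUBIC))
c=cal('w9.png')
for z,rad in((q['tool_pos'][2]+17,23),(q['tool_pos'][2]+17,9.5),(82,8.5)):
    P=np.array([proj(c,(574.7+rad*np.cos(a),314.7+rad*np.sin(a),z)) for a in np.linspace(0,6.28,60)]);P=(P-[160,180])*4
    print(z,P.min(0).round(),P.max(0).round())
E
```

```text
[574.59570143 314.5709384  123.05979604] [-1.79991644e+02 -2.05573347e-02  2.33599518e+00]
140.059796037637 [216. 158.] [570. 468.]
140.059796037637 [320. 256.] [466. 383.]
82 [347. 100.] [441. 187.]
```

View pics/v9.png

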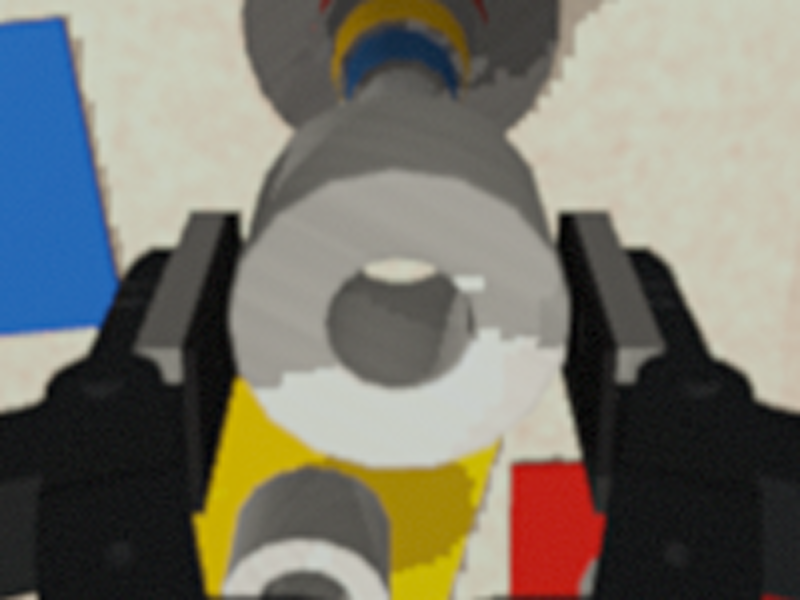

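The collar's bore is centred at (400,322) and the gauge's steps at about (401,60), so the two are in line. I'll descend gently.

>>> {"fn": "step_arm", "kwargs": {"delta_pos": [[0,0,-0.06],[0,0,-0.05],[0,0,-0.03],[0,0,-0.02],[0,0,0],[0,0,0]], "spin": [0,0,0,0,0,0]}}

```text
time: 60.42
tool_pos: [574.5, 315.3, 91.1]
tcp_rot: [-180.0, -0.0, 2.4]
ft_force: [-1.1, -1.1, -0.1]
finger_gap: 44.6
grip_force: 41.2
```

>>> {"fn": "step_arm", "kwargs": {"delta_pos": [[0,0,-0.015],[0,0,-0.015],[0,0,0],[0,0,0]], "spin": [0,0,0,0]}}

```text
time: 60.92
tool_pos: [574.3, 315.1, 84.7]
tcp_rot: [180.0, 0.0, 2.4]
ft_force: [0.7, -0.4, -1.8]
finger_gap: 44.4
grip_force: 41.2
```

>>> {"fn": "step_arm", "kwargs": {"delta_pos": [[0,0,-0.02],[0,0,-0.015],[0,0,-0.01],[0,0,0],[0,0,0]], "spin": [0,0,0,0,0]}}

```text
time: 61.55
tool_pos: [574.4, 314.9, 75.5]
tcp_rot: [180.0, -0.0, 2.4]
ft_force: [1.8, -1.7, -2.5]
finger_gap: 44.7
grip_force: 41.1
```

>>> {"fn": "step_arm", "kwargs": {"delta_pos": [[0,0,-0.01],[0,0,-0.008],[0,0,0]], "spin": [0,0,0]}}

```text
time: 61.92
tool_pos: [575.0, 315.2, 74.8]
tcp_rot: [-180.0, -0.1, 2.4]
ft_force: [-6.2, -5.2, 14.5]
finger_gap: 44.7
grip_force: 42.6
```

>>> {"fn": "step_arm", "kwargs": {"delta_pos": [[0,0,0.1],[0,0,0.15],[0,0,0.1],[-0.0863,0.204,0],[-0.0863,0.204,0],[-0.0863,0.204,0],[0,0,0],[0,0,0]], "spin": [0,0,0,0,0,0,0,0]}}

```text
time: 62.92
tool_pos: [522.4, 437.5, 142.2]
tcp_rot: [180.0, 0.0, 2.4]
ft_force: [0.1, -0.2, -0.1]
finger_gap: 44.5
grip_force: 41.6
```

>>> {"fn": "step_arm", "kwargs": {"delta_pos": [[0,0,-0.2],[0,0,-0.2],[0,0,-0.13],[0,0,0],[0,0,0],[0,0,0]], "spin": [0,0,0,0,0,0]}}

```text
time: 63.68
tool_pos: [524.0, 438.2, 38.6]
tcp_rot: [-179.9, -0.2, 2.4]
ft_force: [0.7, 0.2, -0.9]
finger_gap: 44.6
grip_force: 41.6
```

>>> {"fn": "step_arm", "kwargs": {"delta_pos": [[-0.003,-0.003,-0.05],[0,0,-0.035],[0,0,-0.018],[0,0,-0.006],[0,0,0],[0,0,0]], "spin": [0,0,0,0,0,0]}}

```text
time: 64.42
tool_pos: [522.0, 437.2, 16.0]
tcp_rot: [-180.0, -0.0, 2.4]
ft_force: [-6.2, -4.6, 13.5]
finger_gap: 44.5
grip_force: 42.8
```

>>> {"fn": "step_arm", "kwargs": {"delta_pos": [[0,0,0],[0,0,0],[0,0,0.2],[0,0,0.25],[0,0,0.25],[0,-0.28,0],[0,-0.28,0],[0,-0.28,0]], "spin": [0,0,0,0,0,0,0,0], "gripper": 0.27}}

```text
time: 65.42
tool_pos: [521.6, 267.4, 154.0]
tcp_rot: [180.0, -0.0, 2.4]
ft_force: [0.4, -0.7, -0.1]
finger_gap: 54.4
grip_force: 0.0
```

>>> {"fn": "step_arm", "kwargs": {"delta_pos": [[0,-0.28,0],[0,-0.28,0],[0,-0.28,0],[0,-0.28,0],[0,-0.28,0],[0,0,0],[0,0,0]], "spin": [0,0,0,0,0,0,0]}}

```text
time: 66.3
tool_pos: [521.8, -10.8, 154.0]
tcp_rot: [-180.0, 0.0, 2.3]
ft_force: [-0.2, 0.5, 0.3]
finger_gap: 54.3
grip_force: 0.0
```

```bash
python3 - <<'E'
from h import *
t=snap('top','top10.png')['pixels'];s=snap('side','side10.png')['pixels'];c=cal('top10.png')
cv2.imwrite('pics/v10.png',np.vstack([cv2.resize(t[100:300,90:430],(680,400),interpolation=cv2.INTER_CUBIC),cv2.resize(s[80:380,170:350],(120,200))[:,:].repeat(1,0) if 0 else cv2.resize(s[90:390,100:500],(680,200))]))
m=((t[...,0]>100)).astype(np.uint8)[180:275,105:215]
im=t.astype(int);b,g,rr=im[...,0],im[...,1],im[...,2]
mb=((b-rr)>50).astype(np.uint8);mb[:,:100]=0;mb[:,160:]=0;mb[:180]=0
ct=max(cv2.findContours(mb,0,1)[0],key=cv2.contourArea);print('blue mat',cv2.minAreaRect(np.array([ray(c,*map(float,p),3)[:2] for p in ct[:,0]],np.float32)))
mr=(im.min(2)>95).astype(np.uint8)[190:275,105:215];n,l,st,ce=cv2.connectedComponentsWithStats(mr)
for i in range(1,n):
    if 40<st[i,4]<180: print(st[i],ray(c,105+st[i,0]+st[i,2]/2-.5,190+st[i,1]+st[i,3]/2-.5,33).round(1))
print(r.sense()['tool_pos'],r.sense()['time'])
E
```

```text
blue mat ((523.6572265625, 436.1058654785156), (87.22024536132812, 88.37528991699219), 8.284344673156738)
[  7  13  15  15 138] [523.3 437.4  33. ]
[ 41  49  15  15 118] [419.7 332.2  33. ]
[76 56 15 15 76] [401.3 229.4  33. ]
[521.80938675  -9.83584923 154.06649085] 66.4
```

View pics/v10.png

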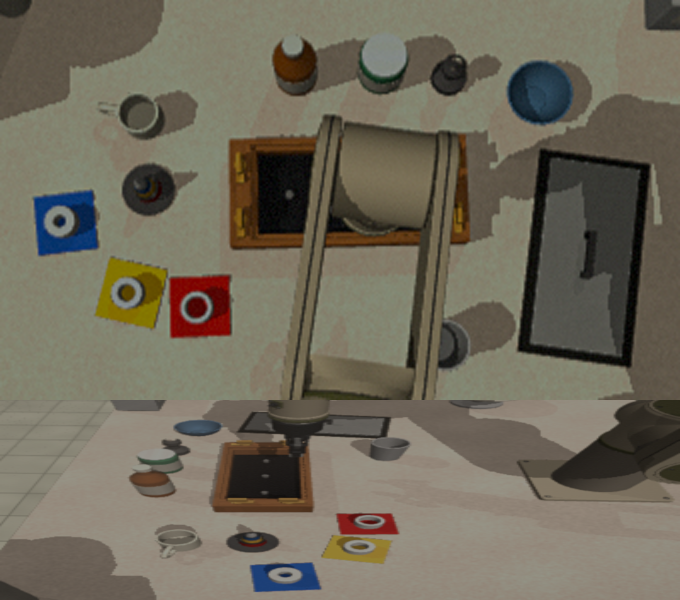

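The collars stand centred and upright on blue (60,221), yellow (127,292) and red (197,307). The panel lies centred and parallel on the black mat, and everything else is where it was. I'll hand in.

```bash
python3 -c "
from bench import r
print(r.hand_in())"
```

```text
the job is handed in; nothing more can be done
None
```

The job is done and handed in: all four buttons are turned aside, the panel lies flat in the middle of the black mat, and collars 1, 2 and 3 gauged yellow, red and blue and stand upright within about 1 mm of the middle of those mats; it took 66 of the 210 s.

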